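# Find and tag the tight spot of a sample carousel

## Robot

A 7-joint arm with a two-finger parallel gripper is mounted at the origin on the work surface. World frame = base frame: x ahead of the robot, y to its left, z up, the work surface at z = 0. Lengths are in m, angles in rad, forces in N, time in s.
With the tool pointing down it reaches from about 0.35 to 0.9 m from the base axis. Payload 8.1 kg.
Tool frame: the origin (TCP) lies at the very end of the fingers, on their centre line; the grasp point (between the pads) lies 19 mm behind it (grasp_offset is the distance from the TCP to the grasp point, in m); z points along the fingers, y is the line along which they close (so a half turn about z gives the same grasp; the last joint's range is limited). The gripper opens to 92 mm and grips with 3 to 60 N. Pads are 19 mm wide; open, the fingers measure 130 mm over their backs; the gripper's body (75 mm by 190 mm) begins 47 mm behind the grasp point.
Start: joints at [-0.103, 0.434, 0.025, 1.573, -0.012, 1.134, -0.075], TCP at [0.625, -0, 0.19] pointing down, gripper open.
Joint ranges: [-2.62, 2.62], [-0.44, 2.09], [-1.27, 1.32], [0.08, 2.57], [-1.32, 4.46], [0.12, 2], [-2.74, 2.74]. Speed limits (rad/s): [2.22, 2.22, 3.01, 3.01, 3.14, 3.14, 3.14].

## Interface

Orientations are given as a rotation vector (axis times angle).
In Python, from cell import observe, get_image, camera_params, sign_off, silhouettes, grasp_offset gives the robot as it stands. The module is installed in compiled form; this text tells all that it offers.
- The arm moves only by the tool jog_arm, never from a script. Its argument "motion" is a list that holds one entry, the list of rows, each a list of 7 numbers: the shift along the tool's x, y, z in m, then the turn, a rotation vector about the tool's x, y, z in rad, then the closure, from -1 (fully open) to 1 (shut), so that 0 is half open. In form: [[[dx, dy, dz, wx, wy, wz, hand], ...]]. A call has 1 to 10 rows; each row is the pose to reach, as a shift and turn from the pose commanded when the call began, along the tool's axes at that moment; what a row does not reach only later rows make up. A row lasts 1/12 s, in which the tool goes at most 41.7 mm and 7.16 degrees, less where a joint would pass 70% of its speed; a pose out of reach is approached as far as the arm can. A call with a gripper value outside its range is refused whole. The fingers move at their own pace and stop on an object; "force" is the grip in N (left out, the last holds). Time passes only in rows, so rows that repeat a pose let the fingers close. It gives the time, the measured TCP pose, the force, the opening and the grip force at its end, in the units of the state.
- observe(): the state, without advancing time (a new reading comes with each control period).
- get_image(name): name is "scene" or "side" or "wrist"; returns the picture (420x560x3 uint8, red, green, blue); there is no depth.
- camera_params(name): a dict with "vertical_fov" (degrees; the focal length in pixels is half the picture's height over the tangent of half this angle, whatever the lens; pixels are square), "cx", "cy" (the principal point, pixels), "T" (4x4, takes a point from camera to world coordinates). Camera axes: x right, y down, z forward; pixel columns grow to the right and rows downward; lengths in m; the calibration is good to about 2 mm. The wrist camera is an equidistant fisheye: a pixel r from the principal point sees the ray r / f radians off the axis. A picture is of the moment at which its call begins: read the wrist's pose just before it. camera_params takes no time and is no camera call; for the wrist camera it gives the pose at the moment of the call.
- sign_off(): hands the job in; it is judged then, once.
Trained networks look in the newest picture that a camera, given by its name, has taken for a name from the list of things; names that differ only in an ending like _2 or _b are one class to them, and where a whole thing is asked for, a point or a joint stands for the part that bears it (a point fixed in the world has none). Each returns a list of dicts, best first, with "p" (0 to 1); they miss things now and then, are a little off and sometimes report something else, mostly with a low value. They report only what shows in the picture. A call takes as long as a camera call. They do not tell look-alikes from the thing itself.
- silhouettes(query, camera): "mask" (420x560 bool, what is visible of it) and "pixel" ([column, row] in pixels, amid what is visible of it).
The state is a dict: "clock": time; "joints": joint angles; "dq": joint speeds; "joint_efforts": joint torques, N m; "position": TCP position; "ee_rot": TCP orientation; "force": force on the tool from outside, world axes, zero at the start; "ft_torque": the same for the moment, N m; "width": opening from 0.0 (shut) to 1.0 (fully open); "gripper_force": force on a finger pad.
Only numpy, scipy, OpenCV 4.12 (cv2) and the standard library are available. Lean on these libraries where they do the work, as an engineer would, in place of code of your own. Each camera call takes 0.05 s, during which the arm holds its last target. There are 200 camera calls.

## Task

Turn the sample carousel by its blue crank grip and feel for the one place where it drags on the sprung pad hidden in the yellow shoe beneath it, and leave the wheel standing still with that tight spot on the pad. Then roll the white hexagonal marker block over until its red face is up and lay it gently on the wheel's deck directly inward of the yellow shoe's post, about midway between hub and rim, red face up, to mark the place for service. The tight spot must still be on the pad at the end; do not shift or upset the bottle, the cup or the blue box.

Things in the scene. Friction and masses are not known exactly. Their poses are not given: they have to be found in the camera images.
- stand: fixed round white and grey stand, 170 mm across, that carries the carousel; origin on the bench on the wheel's vertical axis, z up. Its -x direction points to the yellow shoe, its +x to a white motor box under the wheel. It may stand at any small yaw.
- carousel: the wheel: white disc 240 mm across, 16 mm thick, flat deck 76 mm above the bench, grey hub 52 mm across and 12 mm high, painted spots near the rim. Turns endlessly either way about the stand's vertical axis and stays where left. Origin on the axis at bench level, x axis towards the crank grip. Steady small drag of about 0.05 N m (under 1 N at the crank) except over one tight spot.
- hub (a point): centre of the hub's top, 88 mm high, on the wheel's axis. The unseen tight spot is a high patch under the wheel that rubs on the sprung pad in the shoe: while turning, drag rises to about 0.8 N m (10 N at the crank) over some 18 degrees, small on both sides; rest in its middle. Then the crank is at least 70 degrees away from the shoe; at the start it is within 50 degrees of the shoe.
- crank (a point): centre of the top of the crank grip, a blue upright cylinder 18 mm in diameter and 38 mm tall that turns freely on its own pin; it stands on the wheel's deck 78 mm from the wheel's axis, its top 116.5 mm and its foot 78.5 mm above the bench.
- shoe: fixed yellow shoe on the stand's -x side: a low block under the wheel holding the sprung pad (92 mm from the axis) and a post 14 x 30 mm outside the rim, 84 mm high, its middle 135 mm from the axis. Origin and axes are those of the stand. Of the wheel only the tight spot touches it.
- mark (a point): fixed point on the shoe: at deck height (76 mm), 78 mm from the wheel's axis on the line from the axis to the yellow post; the middle of the marker block belongs above it.
- tag: loose white hexagonal block, a regular hexagonal prism 36 mm across flats (41.6 mm across corners) and 52 mm long, about 0.12 kg, lying on one of its flats on the bench. A red stripe on each end runs from the middle to the red face. Its x axis runs along the prism; the origin is the middle of the flat that is down at the start.
- tag_mid (a point): centre of the hexagonal block, 18 mm above whatever a flat lies on.
- red_face (a point): middle of the red long face of the block; its z axis points straight out of that face (up when the red face is on top), its x axis along the prism. At the start the red face looks outward and down, two flats (120 degrees) round from the top.
- reagent: bystander: amber bottle with blue cap, 60 mm across, 130 mm tall, loose; origin at its underside; must not be moved.
- beaker: bystander: white open cup, 64 mm across, 75 mm tall, loose; origin at its underside; must not be moved.
- vialbox: bystander: blue divided open box, 80 x 80 x 45 mm, loose; origin at its underside; must not be moved.
Things that resemble listed ones, but are neither listed nor needed, are in the scene too. Of the things that look like the tag, the largest one is meant.

How it is judged:
By the outcome, as a careful person would: the job done as asked, in the order asked, and still so for the second after the job is handed in, with the robot touching nothing.
It also fails if it takes over 72 s, if anything falls off the work surface, if the arm or the gripper's body presses on something with over 40 N, if the wrist force passes 120 N, or if a joint passes its speed limit or range.

## Working session

There is one attempt and no reset: what is moved stays moved. The work goes in short steps, Python scripts to look and compute and a tool call to move; the robot and the scene stay as the last step left them, time stands still between calls to the robot, and variables do not carry over. Pictures are saved under pics/ and viewed, at most 10 in all, crops included, and the job is handed in when it is done.

Besides the shell and the picture viewer there is one more tool, called as name(argument=value, ...), one argument or row to a line, values as JSON. jog_arm: Moves the arm, as the interface text tells. Its arguments: {"type":"object","properties":{"motion":{"type":"array"},"force":{"type":"number"}},"required":["motion"]}

```bash
mkdir -p pics; cat > h.py <<'E'
import numpy as np, cv2
from cell import *
from scipy.spatial.transform import Rotation as R
def ray(cam,px,P=None):
    P=P or camera_params(cam); f=210/np.tan(np.radians(P["vertical_fov"])/2)
    d=np.array([px[0]-P["cx"],px[1]-P["cy"]],float)
    if cam=="wrist":
        r=np.hypot(*d); a=r/f; v=np.r_[d/max(r,1e-9)*np.sin(a),np.cos(a)]
    else: v=np.r_[d/f,1]
    T=np.array(P["T"]); return T[:3,3],T[:3,:3]@v
def at(cam,px,z,P=None):
    o,v=ray(cam,px,P); return o+v*(z-o[2])/v[2]
def proj(cam,X,P=None):
    P=P or camera_params(cam); f=210/np.tan(np.radians(P["vertical_fov"])/2)
    T=np.array(P["T"]); v=T[:3,:3].T@(np.array(X)-T[:3,3])
    if cam=="wrist":
        a=np.arctan2(np.hypot(v[0],v[1]),v[2]); u=v[:2]/np.hypot(v[0],v[1])*a*f
    else: u=v[:2]/v[2]*f
    return u+[P["cx"],P["cy"]]
def save(im,n): cv2.imwrite("pics/"+n,im[:,:,::-1])
E
python3 - <<'E'
from h import *
s=observe(); print({k:np.round(v,3) for k,v in s.items()}, grasp_offset)
ims=[]
for c in ["scene","side","wrist"]:
    im=get_image(c); save(im,c+"0.png")
    P=camera_params(c); print(c,P["vertical_fov"],np.round(P["T"],3).tolist())
    for q in ["tag","crank","shoe","carousel","hub","reagent","beaker","vialbox","red_face"]:
        try: print(q,[(np.round(d["pixel"]).tolist(),round(d["p"],2),int(d["mask"].sum())) for d in silhouettes(q,c)][:4])
        except Exception as e: print(q,e)
E
```

```text
{'clock': np.float64(0.0), 'joints': array([-0.103,  0.435,  0.025,  1.574, -0.012,  1.134, -0.075]), 'dq': array([-0.001, -0.001, -0.   ,  0.002,  0.001, -0.001, -0.001]), 'joint_efforts': array([ 0.0000e+00, -6.6785e+01,  9.8500e-01, -3.1446e+01, -6.1000e-02,
        4.3000e-02,  0.0000e+00]), 'position': array([ 0.624, -0.   ,  0.189]), 'ee_rot': array([-2.221e+00, -2.221e+00,  2.000e-03]), 'force': array([ 0.223, -0.471, -0.654]), 'ft_torque': array([0.02 , 0.038, 0.017]), 'gripper_force': np.float64(0.0), 'width': np.float64(1.0)} 0.0188
scene 51.575508867643876 [[-0.39, 0.624, -0.677, 1.435], [0.921, 0.258, -0.292, 0.368], [-0.008, -0.738, -0.675, 1.016], [0.0, 0.0, 0.0, 1.0]]
tag [([178.0, 236.0], 0.49, 473)]
crank []
shoe []
carousel [([322.0, 248.0], 0.9, 3823)]
hub [([322.0, 248.0], 0.93, 3934)]
reagent [([417.0, 231.0], 0.7, 593)]
beaker [([177.0, 234.0], 0.92, 513)]
vialbox [([194.0, 164.0], 0.67, 533)]
red_face [([202.0, 210.0], 0.67, 97), ([238.0, 220.0], 0.57, 187), ([238.0, 242.0], 0.54, 115)]
side 56.51334644347694 [[0.963, -0.207, 0.174, 0.321], [-0.27, -0.735, 0.62
[... 345 characters left out ...]
0.0, 127.0], 0.68, 616), ([244.0, 182.0], 0.3, 287)]
beaker [([370.0, 275.0], 0.96, 797)]
vialbox [([236.0, 394.0], 0.86, 1948)]
red_face [([296.0, 260.0], 0.85, 327), ([325.0, 233.0], 0.73, 184), ([306.0, 299.0], 0.62, 163)]
wrist 65.70646984690485 [[1.0, -0.001, -0.0, 0.625], [-0.001, -0.957, -0.289, 0.079], [-0.0, 0.289, -0.957, 0.385], [0.0, 0.0, 0.0, 1.0]]
tag [([208.0, 323.0], 0.87, 414), ([270.0, 279.0], 0.61, 761)]
crank [([141.0, 23.0], 0.88, 545)]
shoe [([95.0, 95.0], 0.74, 612), ([222.0, 81.0], 0.19, 36869)]
carousel []
hub [([222.0, 79.0], 0.84, 37024)]
reagent []
beaker [([221.0, 82.0], 0.48, 37075)]
vialbox []
red_face [([272.0, 277.0], 0.87, 846), ([223.0, 80.0], 0.41, 37145)]
```

```bash
python3 - <<'E'
import cv2,numpy as np
a=cv2.imread("pics/side0.png")[90:430,170:420]; b=cv2.imread("pics/scene0.png")[140:310,140:450]
a=cv2.resize(a,(441,600),interpolation=cv2.INTER_CUBIC); b=cv2.resize(b,(359,197),interpolation=cv2.INTER_CUBIC)
w=cv2.resize(cv2.imread("pics/wrist0.png"),(359,269))
c=np.zeros((600,800,3),np.uint8); c[:,:441]=a; c[:197,441:]=b; c[200:469,441:]=w
cv2.imwrite("pics/m0.png",c)
E
```

```text
(no output)
```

View pics/m0.png

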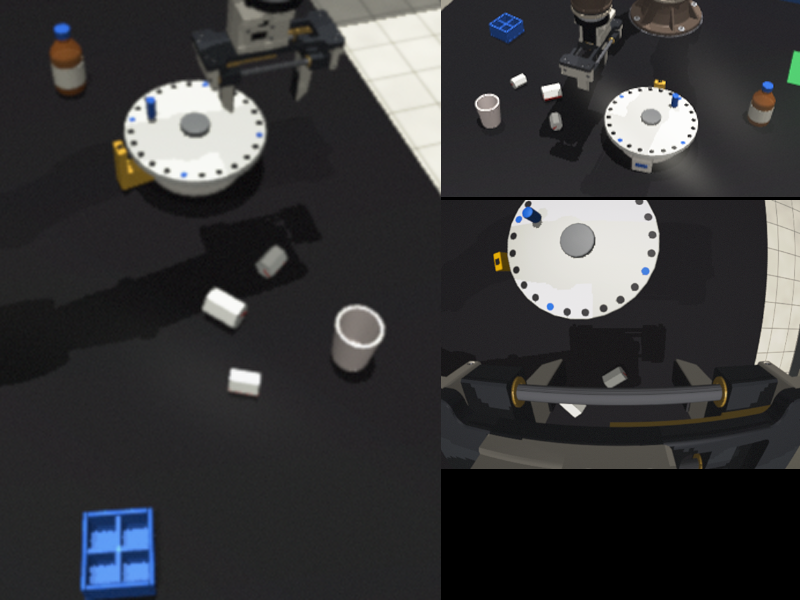

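```bash
python3 - <<'E'
from h import *
P=camera_params("wrist"); im=cv2.imread("pics/wrist0.png")[:,:,::-1].astype(int)
# disc edge from white mask, projected to deck
m=((im.min(2)>120)).astype(np.uint8); n,l,st,c=cv2.connectedComponentsWithStats(m); i=1+np.argmax([s[4] if s[1]<150 else 0 for s in st[1:]])
cn=max(cv2.findContours((l==i).astype(np.uint8),cv2.RETR_EXTERNAL,cv2.CHAIN_APPROX_NONE)[0],key=len)[:,0]
pts=np.array([at("wrist",p,.076,P)[:2] for p in cn if p[1]>3])
from scipy.optimize import least_squares
r=least_squares(lambda q:np.hypot(*(pts-q).T)-.12,[.59,.2],loss='soft_l1',f_scale=.001); C=r.x; print("axis",C,np.median(abs(r.fun)))
print("hub pix",at("wrist",(212,62),.088,P))
for name,c in [("w","wrist"),("s","side"),("c","scene")]:
    I=cv2.imread(f"pics/{c}0.png")[:,:,::-1].astype(int)
    y=((I[:,:,0]>120)&(I[:,:,1]>80)&(I[:,:,2]<80)).astype(np.uint8)
    n,l,st,ce=cv2.connectedComponentsWithStats(y)
    for k in range(1,n):
        if st[k][4]>15: print(c,"yellow",st[k],ce[k],at(c,ce[k],.08)[:2])
    b=((I[:,:,2]>100)&(I[:,:,0]<80)).astype(np.uint8)
    n,l,st,ce=cv2.connectedComponentsWithStats(b)
    for k in range(1,n):
        if st[k][4]>15: print(c,"blue",st[k],ce[k].round(),at(c,ce[k],.097)[:2])
for p in [(297,261),(311,304),(322,234)]: print("blk side",p,at("side",p,.02)[:2])
for p in [(238,220),(238,242),(202,210)]: print("blk scene",p,at("scene",p,.02)[:2])
print("box",at("side",(236,394),.02),"cup",at("side",(370,275),.04),"bottle",at("side",(210,127),.06))
a=cv2.resize(cv2.imread("pics/side0.png")[220:320,260:360],(600,600),interpolation=cv2.INTER_CUBIC)
cv2.imwrite("pics/b0.png",a)
E
```

```text
axis [0.56493004 0.13434043] 0.0009104731332690852
hub pix [0.56559519 0.1322345  0.088     ]
wrist yellow [ 82  81  14  30 263] [88.61977186 95.58935361] [0.42971607 0.11387034]
wrist yellow [441 284   5  18  39] [442.84615385 292.92307692] [ 0.82268731 -0.1130261 ]
wrist yellow [111 287   3  14  23] [112.43478261 294.        ] [ 0.42668244 -0.11427507]
wrist yellow [111 302   6  17  37] [113.10810811 310.54054054] [ 0.42141683 -0.13873108]
wrist yellow [437 305   9  17  48] [441.625      313.29166667] [ 0.82858404 -0.14319788]
wrist blue [127  10  17  19 214] [135.  19.] [0.49169593 0.1817187 ]
wrist blue [117  26   9   9  62] [121.  30.] [0.47700765 0.17284152]
wrist blue [314 106  10  10  84] [319. 111.] [0.66083275 0.08560974]
wrist blue [166 162   9  10  72] [170. 166.] [0.52535577 0.03737203]
side yellow [234 167   8   9  42] [237.26190476 171.14285714] [0.42928875 0.11256639]
side yellow [241 178   5   8  30] [242.93333333 181.7       ] [0.43592307 0.06680925]
side blue [ 348    0   66   69 2218] [382.  35.] [1.17172694 0.71676886]
side blue [419   0   5  14  23] [421.   5.] 
[... 510 characters left out ...]
40616 0.3949561 ]
scene blue [182 151  30  25 370] [198. 162.] [ 0.38176916 -0.39465514]
scene blue [417 210  10   9  65] [422. 214.] [0.35181895 0.3892971 ]
scene blue [339 220   7  13  43] [342. 226.] [0.49770219 0.17617477]
scene blue [308 281  10   4  26] [312. 283.] [0.73631123 0.16539482]
blk side (297, 261) [ 0.51719669 -0.18904611]
blk side (311, 304) [ 0.51299527 -0.31194983]
blk side (322, 234) [ 0.6083877  -0.12564254]
blk scene (238, 220) [ 0.52580164 -0.16690272]
blk scene (238, 242) [ 0.61576809 -0.1215403 ]
blk scene (202, 210) [ 0.52849453 -0.30280799]
box [ 0.30080884 -0.45888292  0.02      ] cup [ 0.67215418 -0.2873402   0.04      ] bottle [0.38820745 0.36019875 0.06      ]
```

View pics/b0.png

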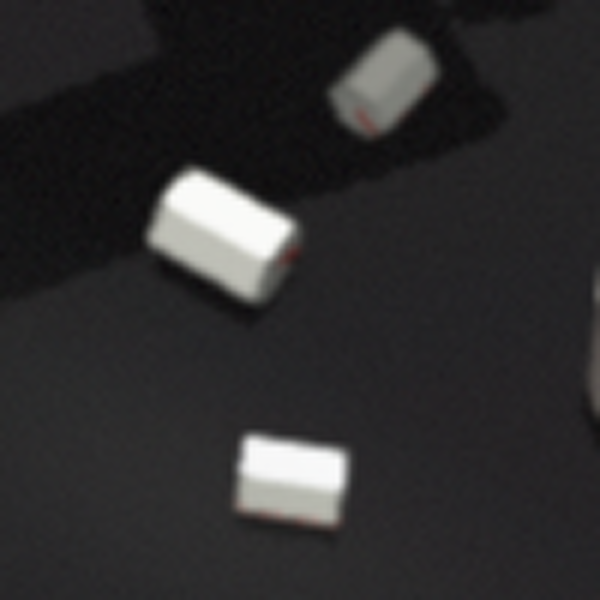

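Three blocks look like the tag in side: (297,261), (311,304) and (322,234). The one at (297,261), near world (0.52,-0.18), is clearly the largest. Its red stripe shows on the end at about crop (290,255), toward the far/+y side and low. The axis is at about (0.565,0.133), the shoe at azimuth ≈188.6° and the crank at azimuth ≈145°. I'll move above the crank next.

jog_arm(
  motion=[
    [[0.03,-0.02,0,0,0,0,-1],[0.06,-0.04,0,0,0,0,-1],[0.09,-0.062,0,0,0,0,-1],[0.12,-0.083,0,0,0,0,-1],[0.15,-0.104,0,0,0,0,-1],[0.178,-0.124,0,0,0,0,-1],[0.178,-0.124,0,0,0,0,-1],[0.178,-0.124,0,0,0,0,-1]],
  ],
)

```text
clock: 2.17
position: [0.4999, 0.1802, 0.1901]
ee_rot: [-2.216, -2.226, -0.001]
force: [0.3, -1.2, -0.2]
width: 1.002
gripper_force: 0.0
```

```bash
cat > look.py <<'E'
from h import *
import sys
s=observe(); P=camera_params("wrist"); im=get_image("wrist"); save(im,sys.argv[1]); I=im.astype(int)
print(s["clock"],s["position"].round(4),s["ee_rot"].round(3),s["force"].round(2))
b=((I[:,:,2]>100)&(I[:,:,0]<80)).astype(np.uint8)
n,l,st,ce=cv2.connectedComponentsWithStats(b)
for k in range(1,n):
    if st[k][4]>60: print("blue",st[k],ce[k].round(),at("wrist",ce[k],.1165,P)[:2],at("wrist",ce[k],.097,P)[:2])
E
python3 look.py w1.png
```

```text
2.1667 [0.4999 0.1802 0.1901] [-2.216e+00 -2.226e+00 -1.000e-03] [ 0.34 -1.21 -0.23]
blue [387 146   9  10  73] [391. 151.] [0.59719109 0.2343889 ] [0.60428001 0.23263438]
blue [239 196  11  11  87] [244. 200.] [0.47080558 0.189163  ] [0.46872568 0.1841275 ]
blue [268 206  20  19 283] [277. 215.] [0.49946088 0.17597431] [0.49945982 0.16998201]
```

View pics/w1.png

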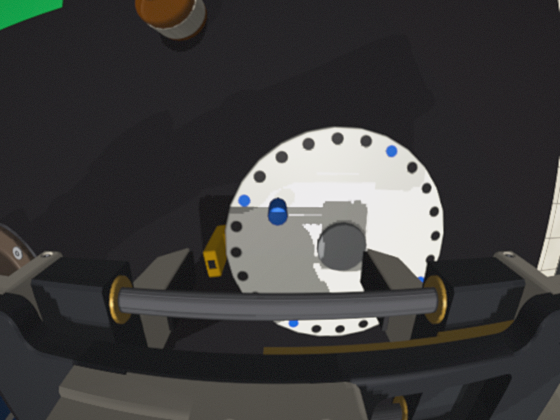

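```bash
python3 - <<'E'
from h import *
print("hub",at("wrist",(343,246),.088),"crank",at("wrist",(278,217),.1165), at("wrist",(278,204),.0785))
I=cv2.imread("pics/w1.png")[:,:,::-1].astype(int)
y=((I[:,:,0]>120)&(I[:,:,1]>80)&(I[:,:,2]<80)&(np.arange(560)<235)).astype(np.uint8)
n,l,st,ce=cv2.connectedComponentsWithStats(y)
for k in range(1,n):
    if st[k][4]>60: print(st[k],ce[k],at("wrist",ce[k],.084))
pts=[]
for a in np.arange(-180,0,3):
    for r in range(140,60,-1):
        x,yy=343+r*np.cos(np.radians(a)),235+r*np.sin(np.radians(a))
        if 0<=x<560 and I[int(yy),int(x)].min()>90: pts.append(at("wrist",(x,yy),.076)[:2]);break
pts=np.array(pts)
from scipy.optimize import least_squares
r=least_squares(lambda q:np.hypot(*(pts-q).T)-.12,[.565,.133],loss='soft_l1',f_scale=.001);print("axis",r.x,np.median(abs(r.fun)))
E
```

```text
hub [0.56648324 0.13319636 0.088     ] crank [0.50126447 0.1726018  0.1165    ] [0.50132681 0.17398386 0.0785    ]
[204 251  16  26 232] [211.62931034 262.79310345] [0.43257446 0.11250405 0.084     ]
axis [0.56645801 0.12913645] 0.0004602078847727592
```

The crank grip shows at (278,212), the hub top at (343,246) and the post at (212,263). The crank is at about (0.501,0.173), so I'll descend and grip it.

jog_arm(
  motion=[
    [[-0.005,0,0.03,0,0,0,-1],[-0.005,0,0.06,0,0,0,-1],[-0.005,0,0.085,0,0,0,-1],[-0.005,0,0.098,0,0,0,-1],[-0.005,0,0.098,0,0,0,-1],[-0.005,0,0.098,0,0,0,0.5],[-0.005,0,0.098,0,0,0,1],[-0.005,0,0.098,0,0,0,1],[-0.005,0,0.098,0,0,0,1],[-0.005,0,0.098,0,0,0,1]],
  ],
  force=30,
)

```text
clock: 3.05
position: [0.5017, 0.1732, 0.0927]
ee_rot: [2.221, 2.221, 0.002]
force: [-0.7, -0.9, 0.8]
width: 0.689
gripper_force: 0.0
```

```bash
python3 -c "
from h import *
s=observe();print({k:np.round(s[k],3) for k in ['clock','position','width','gripper_force','force','joints']})"
```

```text
{'clock': np.float64(3.05), 'position': array([0.502, 0.173, 0.093]), 'width': np.float64(0.689), 'gripper_force': np.float64(0.0), 'force': array([-0.669, -0.909,  0.779]), 'joints': array([-0.39 ,  0.391, -0.056,  1.918,  0.029,  0.832, -0.462])}
```

jog_arm(
  motion=[
    [[0,0,0,0,0,0,1],[0,0,0,0,0,0,1],[0,0,0,0,0,0,1],[0,0,0,0,0,0,1],[0,0,0,0,0,0,1],[0,0,0,0,0,0,1],[0,0,0,0,0,0,1],[0,0,0,0,0,0,1],[0,0,0,0,0,0,1],[0,0,0,0,0,0,1]],
  ],
)

```text
clock: 3.88
position: [0.501, 0.173, 0.0918]
ee_rot: [2.222, 2.221, -0.0]
force: [-0.5, 0.1, -0.2]
width: 0.01
gripper_force: 0.0
```

```bash
python3 look.py w2.png; python3 - <<'E'
from h import *
get_image("side"); print(silhouettes("crank","side")[:2])
a=cv2.resize(get_image("side")[100:230,200:360][:,:,::-1],(640,520),interpolation=cv2.INTER_CUBIC)
w=cv2.resize(cv2.imread("pics/w2.png")[130:330,180:400],(640,580))
c=np.zeros((580,800,3),np.uint8); c[:290,:320]=cv2.resize(w,(320,290)); c[:390,320:]=cv2.resize(a,(480,390)); cv2.imwrite("pics/m2.png",c)
E
```

```text
3.8833 [0.501  0.173  0.0918] [ 2.222  2.221 -0.   ] [-0.51  0.1  -0.19]
blue [429 147  13  16 166] [435. 154.] [0.59041089 0.23505459] [0.60064385 0.23316858]
blue [454 318  10   9  65] [459. 322.] [0.63218846 0.11772155] [0.64720218 0.1024087 ]
[{'pixel': [254.6, 149.7], 'p': 0.39, 'mask': array([[False, False, False, ..., False, False, False],
       [False, False, False, ..., False, False, False],
       [False, False, False, ..., False, False, False],
       ...,
       [False, False, False, ..., False, False, False],
       [False, False, False, ..., False, False, False],
       [False, False, False, ..., False, False, False]], shape=(420, 560))}]
```

View pics/m2.png

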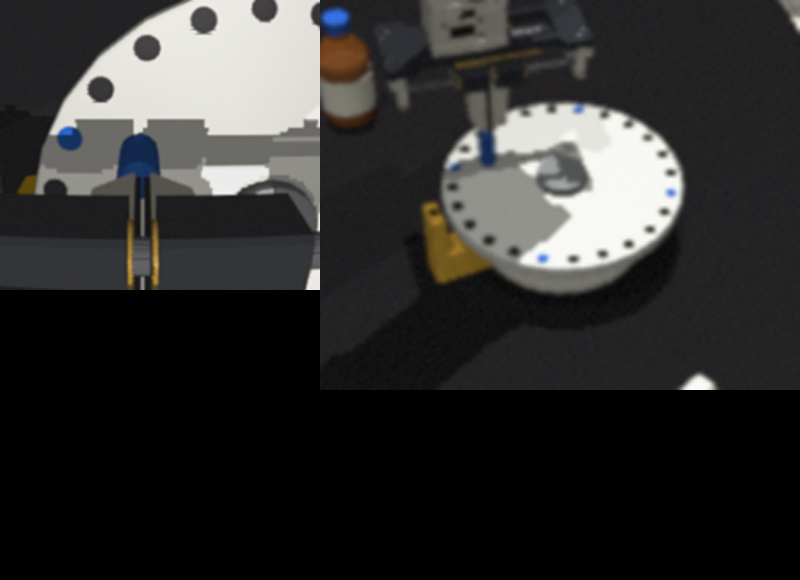

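```bash
python3 - <<'E'
from h import *
s=observe(); p=s["position"]; print("tcp wrist",proj("wrist",p),"side",proj("side",p))
I=cv2.imread("pics/w2.png"); 
for z,n in [(.1165,"top"),(.0785,"foot")]:
    X=[.501,.173,z]; print(n,proj("wrist",X),proj("side",X),proj("scene",X))
for c,box in [("wrist",(250,200,310,300)),("side",(240,130,270,170))]:
    J=(get_image(c) if c=="side" else I[:,:,::-1]).astype(int); b=((J[:,:,2]>J[:,:,0]+25))
    x0,y0,x1,y1=box
    for y in range(y0,y1,2 if c=="side" else 4):
        xs=np.where(b[y,x0:x1])[0]
        if len(xs): print(c,y,xs.min()+x0,xs.max()+x0,len(xs))
E
```

```text
tcp wrist [277.74715152 242.62620379] side [256.22662935 150.06591099]
top [277.72958882 258.57303096] [255.88044614 143.74056481] [341.42225292 221.31349135]
foot [277.71093925 235.33189121] [256.39702548 153.39414193] [340.28045802 230.32934786]
wrist 224 269 282 14
wrist 228 265 286 22
wrist 232 263 287 25
wrist 236 263 288 26
wrist 240 262 288 27
wrist 244 262 288 27
wrist 248 261 289 29
wrist 252 274 281 8
wrist 256 277 278 2
wrist 260 277 278 2
wrist 264 277 278 2
side 144 253 256 4
side 146 253 257 5
side 148 253 257 5
side 150 254 257 4
side 152 253 257 5
side 154 244 257 5
side 156 243 245 3
```

```bash
python3 - <<'E'
from h import *
p=observe()["position"]
for dz in (0,.015,.025,.035):
  print(dz,[proj("wrist",p+[dx,dy,dz]).round() for dx in(-.046,.046) for dy in (.0095,-.0095)])
I=cv2.imread("pics/w1.png")[225:300,130:430]; a=cv2.resize(I,(800,200),interpolation=cv2.INTER_CUBIC)
b=cv2.resize(cv2.imread("pics/w2.png")[200:320,228:328],(480,390),interpolation=cv2.INTER_CUBIC)
s=cv2.resize(get_image("side")[110:175,230:283][:,:,::-1],(320,390),interpolation=cv2.INTER_CUBIC)
cv2.imwrite("pics/m3.png",np.vstack([a,np.hstack([b,s])]))
E
```

```text
0 [array([207., 229.]), array([209., 255.]), array([349., 229.]), array([347., 255.])]
0.015 [array([202., 237.]), array([204., 265.]), array([354., 237.]), array([351., 265.])]
0.025 [array([198., 243.]), array([201., 272.]), array([358., 243.]), array([355., 272.])]
0.035 [array([194., 250.]), array([197., 280.]), array([362., 250.]), array([359., 280.])]
```

View pics/m3.png

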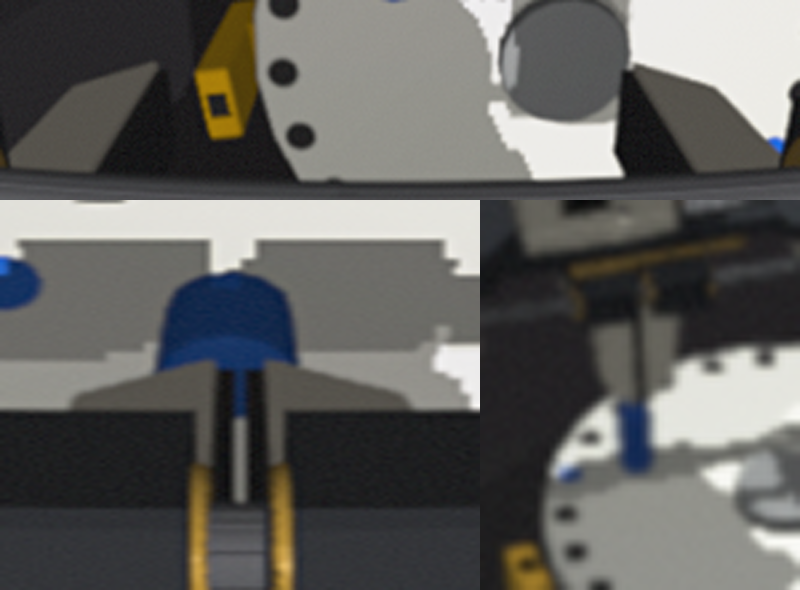

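The fingers closed just above the grip: the true fingertips sit about 25–30 mm above the reported TCP in both the wrist and side views. I'll open, descend further in guarded steps, and close.

jog_arm(
  motion=[
    [[0,0,0,0,0,0,0],[0,0,0,0,0,0,0],[0,0,0,0,0,0,0],[0,0,0,0,0,0,0],[0,0,0,0,0,0,0],[0,0,0,0,0,0,0],[0,0,0,0,0,0,0],[0,0,0.005,0,0,0,0],[0,0,0.01,0,0,0,0],[0,0,0.01,0,0,0,0]],
  ],
)

```text
clock: 5.02
position: [0.5003, 0.1727, 0.0807]
ee_rot: [-2.221, -2.221, 0.002]
force: [-0.2, -0.1, 0.7]
width: 0.496
gripper_force: 0.0
```

jog_arm(
  motion=[
    [[0,0,0.005,0,0,0,0],[0,0,0.01,0,0,0,0],[0,0,0.014,0,0,0,0],[0,0,0.014,0,0,0,0]],
  ],
)

```text
clock: 5.35
position: [0.5004, 0.1727, 0.0668]
ee_rot: [-2.221, -2.221, 0.002]
force: [-0.5, 0.6, 0.1]
width: 0.5
gripper_force: 0.0
```

jog_arm(
  motion=[
    [[0,0,0,0,0,0,1],[0,0,0,0,0,0,1],[0,0,0,0,0,0,1],[0,0,0,0,0,0,1],[0,0,0,0,0,0,1],[0,0,0,0,0,0,1],[0,0,0,0,0,0,1]],
  ],
)

```text
clock: 5.93
position: [0.5007, 0.1732, 0.0679]
ee_rot: [-2.221, -2.221, 0.0]
force: [-2.2, 1.2, 2.5]
width: 0.186
gripper_force: 30.0
```

```bash
python3 - <<'E'
from h import *
s=observe(); print({k:np.round(s[k],3) for k in ['clock','position','width','gripper_force','force']})
b=cv2.resize(get_image("wrist")[200:320,228:328][:,:,::-1],(480,390),interpolation=cv2.INTER_CUBIC)
s=cv2.resize(get_image("side")[110:175,230:283][:,:,::-1],(320,390),interpolation=cv2.INTER_CUBIC)
cv2.imwrite("pics/m4.png",np.hstack([b,s]))
E
```

```text
{'clock': np.float64(5.933), 'position': array([0.501, 0.173, 0.068]), 'width': np.float64(0.186), 'gripper_force': np.float64(30.0), 'force': array([-2.22 ,  1.188,  2.505])}
```

```bash
cat > arc.py <<'E'
import sys,json,numpy as np
a0,step,per,n=map(float,sys.argv[1:5])
p=lambda a:.078*np.array([np.sin(np.radians(a)),np.cos(np.radians(a))])
for k in range(int(n)):
    b=a0+k*per; m=int(round(abs(per/step)))
    print(b+per,[[*np.round(p(b+np.sign(per)*abs(step)*(i+1))-p(b),4).tolist(),0,0,0,0,1] for i in range(m)])
E
python3 arc.py 148 3 -12 20
```

```text
136.0 [[0.0034, 0.0023, 0, 0, 0, 0, 1], [0.0067, 0.0047, 0, 0, 0, 0, 1], [0.0098, 0.0073, 0, 0, 0, 0, 1], [0.0128, 0.01, 0, 0, 0, 0, 1]]
124.0 [[0.0029, 0.0029, 0, 0, 0, 0, 1], [0.0056, 0.006, 0, 0, 0, 0, 1], [0.0081, 0.0092, 0, 0, 0, 0, 1], [0.0105, 0.0125, 0, 0, 0, 0, 1]]
112.0 [[0.0022, 0.0034, 0, 0, 0, 0, 1], [0.0042, 0.007, 0, 0, 0, 0, 1], [0.006, 0.0107, 0, 0, 0, 0, 1], [0.0077, 0.0144, 0, 0, 0, 0, 1]]
100.0 [[0.0014, 0.0038, 0, 0, 0, 0, 1], [0.0027, 0.0077, 0, 0, 0, 0, 1], [0.0037, 0.0117, 0, 0, 0, 0, 1], [0.0045, 0.0157, 0, 0, 0, 0, 1]]
88.0 [[0.0006, 0.004, 0, 0, 0, 0, 1], [0.001, 0.0081, 0, 0, 0, 0, 1], [0.0012, 0.0122, 0, 0, 0, 0, 1], [0.0011, 0.0163, 0, 0, 0, 0, 1]]
76.0 [[-0.0002, 0.0041, 0, 0, 0, 0, 1], [-0.0007, 0.0081, 0, 0, 0, 0, 1], [-0.0014, 0.0122, 0, 0, 0, 0, 1], [-0.0023, 0.0161, 0, 0, 0, 0, 1]]
64.0 [[-0.0011, 0.0039, 0, 0, 0, 0, 1], [-0.0024, 0.0078, 0, 0, 0, 0, 1], [-0.0039, 0.0116, 0, 0, 0, 0, 1], [-0.0056, 0.0153, 0, 0, 0, 0, 1]]
52.0 [[-0.0019, 0.0036, 0, 0, 0, 0, 1], [-0.004, 0.0071, 0, 0, 0, 0, 1], [-0.0062, 0.0105, 0, 0, 0, 0, 1], [-0.0086, 0.0138, 0, 0
[... 1035 characters left out ...]
, 0, 0, 0, 1], [-0.0067, -0.0047, 0, 0, 0, 0, 1], [-0.0098, -0.0073, 0, 0, 0, 0, 1], [-0.0128, -0.01, 0, 0, 0, 0, 1]]
-56.0 [[-0.0029, -0.0029, 0, 0, 0, 0, 1], [-0.0056, -0.006, 0, 0, 0, 0, 1], [-0.0081, -0.0092, 0, 0, 0, 0, 1], [-0.0105, -0.0125, 0, 0, 0, 0, 1]]
-68.0 [[-0.0022, -0.0034, 0, 0, 0, 0, 1], [-0.0042, -0.007, 0, 0, 0, 0, 1], [-0.006, -0.0107, 0, 0, 0, 0, 1], [-0.0077, -0.0144, 0, 0, 0, 0, 1]]
-80.0 [[-0.0014, -0.0038, 0, 0, 0, 0, 1], [-0.0027, -0.0077, 0, 0, 0, 0, 1], [-0.0037, -0.0117, 0, 0, 0, 0, 1], [-0.0045, -0.0157, 0, 0, 0, 0, 1]]
-92.0 [[-0.0006, -0.004, 0, 0, 0, 0, 1], [-0.001, -0.0081, 0, 0, 0, 0, 1], [-0.0012, -0.0122, 0, 0, 0, 0, 1], [-0.0011, -0.0163, 0, 0, 0, 0, 1]]
```

jog_arm(
  motion=[
    [[0.0034,0.0023,0,0,0,0,1],[0.0067,0.0047,0,0,0,0,1],[0.0098,0.0073,0,0,0,0,1],[0.0128,0.01,0,0,0,0,1]],
  ],
)

```text
clock: 6.37
position: [0.5118, 0.1862, 0.0679]
ee_rot: [2.221, 2.221, 0.001]
force: [-0.3, -1.1, 2.5]
width: 0.184
gripper_force: 30.0
```

jog_arm(
  motion=[
    [[0.0029,0.0029,0,0,0,0,1],[0.0056,0.006,0,0,0,0,1],[0.0081,0.0092,0,0,0,0,1],[0.0105,0.0125,0,0,0,0,1]],
  ],
)

```text
clock: 6.7
position: [0.5245, 0.196, 0.0679]
ee_rot: [2.221, 2.22, 0.0]
force: [1.6, -2.2, 3.5]
width: 0.187
gripper_force: 30.0
```

jog_arm(
  motion=[
    [[0.0022,0.0034,0,0,0,0,1],[0.0042,0.007,0,0,0,0,1],[0.006,0.0107,0,0,0,0,1],[0.0077,0.0144,0,0,0,0,1]],
  ],
)

```text
clock: 7.03
position: [0.5388, 0.2029, 0.0679]
ee_rot: [2.222, 2.219, -0.001]
force: [1.7, -6.7, 4.3]
width: 0.181
gripper_force: 30.0
```

jog_arm(
  motion=[
    [[0.0014,0.0038,0,0,0,0,1],[0.0027,0.0077,0,0,0,0,1],[0.0037,0.0117,0,0,0,0,1],[0.0045,0.0157,0,0,0,0,1]],
  ],
)

```text
clock: 7.37
position: [0.5543, 0.2067, 0.0679]
ee_rot: [2.222, 2.219, -0.002]
force: [-0.8, -7.1, 6.1]
width: 0.183
gripper_force: 30.0
```

jog_arm(
  motion=[
    [[0.0001,0.004,0,0,0,0,1],[0.0,0.0081,0,0,0,0,1],[-0.0003,0.0122,0,0,0,0,1],[-0.0006,0.0163,0,0,0,0,1]],
  ],
)

```text
clock: 7.7
position: [0.5701, 0.2072, 0.0679]
ee_rot: [2.222, 2.221, -0.001]
force: [-1.0, -3.5, 5.1]
width: 0.182
gripper_force: 30.0
```

jog_arm(
  motion=[
    [[-0.0004,0.0041,0,0,0,0,1],[-0.001,0.0081,0,0,0,0,1],[-0.0018,0.0122,0,0,0,0,1],[-0.0028,0.0161,0,0,0,0,1]],
  ],
)

```text
clock: 8.03
position: [0.586, 0.2045, 0.0679]
ee_rot: [-2.222, -2.221, 0.002]
force: [-2.1, -5.1, 6.2]
width: 0.184
gripper_force: 30.0
```

jog_arm(
  motion=[
    [[-0.0011,0.0039,0,0,0,0,1],[-0.0024,0.0078,0,0,0,0,1],[-0.0039,0.0116,0,0,0,0,1],[-0.0056,0.0153,0,0,0,0,1]],
  ],
)

```text
clock: 8.37
position: [0.6009, 0.1986, 0.0679]
ee_rot: [-2.222, -2.221, 0.003]
force: [-4.2, -5.4, 8.1]
width: 0.184
gripper_force: 30.0
```

jog_arm(
  motion=[
    [[-0.0019,0.0036,0,0,0,0,1],[-0.004,0.0071,0,0,0,0,1],[-0.0062,0.0105,0,0,0,0,1],[-0.0086,0.0138,0,0,0,0,1]],
  ],
)

```text
clock: 8.7
position: [0.6143, 0.1899, 0.0679]
ee_rot: [-2.222, -2.22, 0.004]
force: [-5.5, -5.8, 9.2]
width: 0.184
gripper_force: 30.0
```

jog_arm(
  motion=[
    [[-0.0031,0.0026,-0.0003,0,0,0,1],[-0.006,0.0056,-0.0006,0,0,0,1],[-0.0091,0.0081,-0.001,0,0,0,1],[-0.0123,0.0106,-0.001,0,0,0,1]],
  ],
)

```text
clock: 9.03
position: [0.6252, 0.1789, 0.0681]
ee_rot: [-2.22, -2.221, 0.001]
force: [-1.6, -0.6, -3.0]
width: 0.183
gripper_force: 30.0
```

jog_arm(
  motion=[
    [[-0.0035,0.0023,0,0,0,0,1],[-0.0067,0.0046,0,0,0,0,1],[-0.0102,0.0066,0,0,0,0,1],[-0.0138,0.0085,0,0,0,0,1]],
  ],
)

```text
clock: 9.37
position: [0.6343, 0.1648, 0.0682]
ee_rot: [-2.221, -2.221, 0.0]
force: [1.3, 1.7, -10.7]
width: 0.185
gripper_force: 30.0
```

jog_arm(
  motion=[
    [[-0.0037,0.0018,0,0,0,0,1],[-0.0074,0.0035,0,0,0,0,1],[-0.0112,0.0049,0,0,0,0,1],[-0.0151,0.0061,0,0,0,0,1]],
  ],
)

```text
clock: 9.7
position: [0.6404, 0.1492, 0.0683]
ee_rot: [-2.222, -2.221, 0.001]
force: [3.8, 2.4, -15.7]
width: 0.182
gripper_force: 30.0
```

jog_arm(
  motion=[
    [[-0.004,0.001,0,0,0,0,1],[-0.008,0.0018,0,0,0,0,1],[-0.012,0.0024,0,0,0,0,1],[-0.0161,0.0028,0,0,0,0,1]],
  ],
)

```text
clock: 10.03
position: [0.6429, 0.1328, 0.0683]
ee_rot: [-2.222, -2.221, 0.001]
force: [4.1, 1.1, -18.5]
width: 0.183
gripper_force: 30.0
```

jog_arm(
  motion=[
    [[-0.0041,0.0003,0.0003,0,0,0,1],[-0.0082,0.0004,0.0006,0,0,0,1],[-0.0122,0.0003,0.0006,0,0,0,1],[-0.0163,0.0,0.0006,0,0,0,1]],
  ],
)

```text
clock: 10.37
position: [0.6422, 0.1171, 0.0682]
ee_rot: [-2.22, -2.221, 0.002]
force: [-2.6, 2.1, -12.7]
width: 0.185
gripper_force: 30.0
```

jog_arm(
  motion=[
    [[-0.004,-0.0007,0,0,0,0,1],[-0.008,-0.0016,0,0,0,0,1],[-0.0119,-0.0026,0,0,0,0,1],[-0.0158,-0.0039,0,0,0,0,1]],
  ],
)

```text
clock: 10.7
position: [0.6389, 0.1036, 0.0683]
ee_rot: [-2.219, -2.222, -0.003]
force: [-0.7, 7.7, -15.2]
width: 0.182
gripper_force: 30.0
```

jog_arm(
  motion=[
    [[-0.0038,-0.0015,0,0,0,0,1],[-0.0075,-0.0032,0,0,0,0,1],[-0.0111,-0.0051,0,0,0,0,1],[-0.0147,-0.0071,0,0,0,0,1]],
  ],
)

```text
clock: 11.03
position: [0.632, 0.0889, 0.0683]
ee_rot: [-2.219, -2.222, -0.003]
force: [-2.5, 5.7, -14.3]
width: 0.185
gripper_force: 30.0
```

jog_arm(
  motion=[
    [[-0.0034,-0.0023,0,0,0,0,1],[-0.0067,-0.0047,0,0,0,0,1],[-0.0098,-0.0073,0,0,0,0,1],[-0.0128,-0.01,0,0,0,0,1]],
  ],
)

```text
clock: 11.37
position: [0.6214, 0.0749, 0.0682]
ee_rot: [-2.22, -2.221, -0.0]
force: [-3.8, 4.6, -12.6]
width: 0.18
gripper_force: 30.0
```

Drag peaks at about -20° to -30°. I'll sweep back finely.

```bash
python3 arc.py -45 2 4 10
```

```text
-41.0 [[0.002, 0.0019, 0, 0, 0, 0, 1], [0.004, 0.0037, 0, 0, 0, 0, 1]]
-37.0 [[0.0021, 0.0018, 0, 0, 0, 0, 1], [0.0042, 0.0034, 0, 0, 0, 0, 1]]
-33.0 [[0.0022, 0.0016, 0, 0, 0, 0, 1], [0.0045, 0.0031, 0, 0, 0, 0, 1]]
-29.0 [[0.0023, 0.0014, 0, 0, 0, 0, 1], [0.0047, 0.0028, 0, 0, 0, 0, 1]]
-25.0 [[0.0024, 0.0013, 0, 0, 0, 0, 1], [0.0049, 0.0025, 0, 0, 0, 0, 1]]
-21.0 [[0.0025, 0.0011, 0, 0, 0, 0, 1], [0.005, 0.0021, 0, 0, 0, 0, 1]]
-17.0 [[0.0026, 0.0009, 0, 0, 0, 0, 1], [0.0051, 0.0018, 0, 0, 0, 0, 1]]
-13.0 [[0.0026, 0.0008, 0, 0, 0, 0, 1], [0.0053, 0.0014, 0, 0, 0, 0, 1]]
-9.0 [[0.0027, 0.0006, 0, 0, 0, 0, 1], [0.0053, 0.001, 0, 0, 0, 0, 1]]
-5.0 [[0.0027, 0.0004, 0, 0, 0, 0, 1], [0.0054, 0.0007, 0, 0, 0, 0, 1]]
```

jog_arm(
  motion=[
    [[0.002,0.0019,0.0003,0,0,0,1],[0.004,0.0037,0.0006,0,0,0,1]],
  ],
)

```text
clock: 11.53
position: [0.6249, 0.0788, 0.0681]
ee_rot: [-2.22, -2.221, -0.0]
force: [-5.8, 3.9, -5.7]
width: 0.186
gripper_force: 30.0
```

jog_arm(
  motion=[
    [[0.0021,0.0018,0,0,0,0,1],[0.0042,0.0034,0,0,0,0,1]],
  ],
)

```text
clock: 11.7
position: [0.6284, 0.0834, 0.0681]
ee_rot: [-2.219, -2.221, -0.0]
force: [-6.2, 3.9, -6.7]
width: 0.182
gripper_force: 30.0
```

jog_arm(
  motion=[
    [[0.0022,0.0016,0,0,0,0,1],[0.0045,0.0031,0,0,0,0,1]],
  ],
)

```text
clock: 11.87
position: [0.6308, 0.0868, 0.0681]
ee_rot: [-2.22, -2.221, 0.003]
force: [-10.1, -2.2, -1.5]
width: 0.184
gripper_force: 30.0
```

jog_arm(
  motion=[
    [[0.0023,0.0014,0,0,0,0,1],[0.0047,0.0028,0,0,0,0,1]],
  ],
)

```text
clock: 12.03
position: [0.6332, 0.0908, 0.0681]
ee_rot: [-2.22, -2.22, 0.004]
force: [-9.4, 0.5, -2.3]
width: 0.182
gripper_force: 30.0
```

jog_arm(
  motion=[
    [[0.0024,0.0013,0,0,0,0,1],[0.0049,0.0025,0,0,0,0,1]],
  ],
)

```text
clock: 12.2
position: [0.6356, 0.0955, 0.0681]
ee_rot: [-2.221, -2.22, 0.005]
force: [-11.3, -1.7, -2.0]
width: 0.181
gripper_force: 30.0
```

jog_arm(
  motion=[
    [[0.0025,0.0011,0,0,0,0,1],[0.005,0.0021,0,0,0,0,1]],
  ],
)

```text
clock: 12.37
position: [0.6377, 0.1002, 0.0681]
ee_rot: [-2.221, -2.22, 0.005]
force: [-11.0, -2.3, -2.2]
width: 0.179
gripper_force: 30.0
```

jog_arm(
  motion=[
    [[0.0026,0.0009,0,0,0,0,1],[0.0051,0.0018,0,0,0,0,1]],
  ],
)

```text
clock: 12.53
position: [0.6398, 0.106, 0.0681]
ee_rot: [-2.22, -2.22, 0.004]
force: [-10.4, -0.0, -3.5]
width: 0.182
gripper_force: 30.0
```

jog_arm(
  motion=[
    [[0.0026,0.0008,0,0,0,0,1],[0.0053,0.0014,0,0,0,0,1]],
  ],
)

```text
clock: 12.7
position: [0.6413, 0.1119, 0.0681]
ee_rot: [-2.22, -2.221, 0.003]
force: [-9.2, 1.2, -4.0]
width: 0.184
gripper_force: 30.0
```

jog_arm(
  motion=[
    [[0.0027,0.0006,0,0,0,0,1],[0.0053,0.001,0,0,0,0,1]],
  ],
)

```text
clock: 12.87
position: [0.6423, 0.1172, 0.0681]
ee_rot: [-2.22, -2.221, 0.003]
force: [-8.7, 0.2, -3.5]
width: 0.182
gripper_force: 30.0
```

jog_arm(
  motion=[
    [[0.0027,0.0004,0,0,0,0,1],[0.0054,0.0007,0,0,0,0,1]],
  ],
)

```text
clock: 13.03
position: [0.643, 0.1223, 0.0681]
ee_rot: [-2.22, -2.221, 0.003]
force: [-8.7, 0.6, -3.3]
width: 0.181
gripper_force: 30.0
```

```bash
python3 - <<'E'
import numpy as np
from scipy.optimize import least_squares
A=np.array([[.5118,.1862,-.3,-1.1],[.5245,.196,1.6,-2.2],[.5388,.2029,1.7,-6.7],[.5543,.2067,-.8,-7.1],[.5701,.2072,-1,-3.5],[.586,.2045,-2.1,-5.1],[.6009,.1986,-4.2,-5.4],[.6143,.1899,-5.5,-5.8],[.6252,.1789,-1.6,-.6],[.6343,.1648,1.3,1.7],[.6404,.1492,3.8,2.4],[.6429,.1328,4.1,1.1],[.6422,.1171,-2.6,2.1],[.6389,.1036,-.7,7.7],[.632,.0889,-2.5,5.7],[.6214,.0749,-3.8,4.6]])
B=np.array([[.6249,.0788,-5.8,3.9],[.6284,.0834,-6.2,3.9],[.6308,.0868,-10.1,-2.2],[.6332,.0908,-9.4,.5],[.6356,.0955,-11.3,-1.7],[.6377,.1002,-11,-2.3],[.6398,.106,-10.4,0],[.6413,.1119,-9.2,1.2],[.6423,.1172,-8.7,.2],[.643,.1223,-8.7,.6]])
D=np.vstack([A,B])
r=least_squares(lambda q:np.hypot(D[:,0]-q[0],D[:,1]-q[1])-.078,[.565,.131]);C=r.x;print(C,np.std(r.fun))
for X,s in((A,-1),(B,1)):
    a=np.arctan2(X[:,1]-C[1],X[:,0]-C[0]);t=np.c_[-np.sin(a),np.cos(a)]*s;n=np.c_[np.cos(a),np.sin(a)]
    print(np.c_[np.degrees(a),-(X[:,2:]*t).sum(1),(X[:,2:]*n).sum(1)].round(1))
E
python3 arc.py -7 2 -4 9
```

```text
[0.56520526 0.12925131] 0.0001303019250110269
[[133.2   1.   -0.6]
 [121.4  -0.2  -2.7]
 [109.7   0.7  -6.9]
 [ 98.    1.8  -6.9]
 [ 86.4   0.8  -3.6]
 [ 74.6   0.7  -5.5]
 [ 62.8   1.3  -6.7]
 [ 51.    0.6  -8. ]
 [ 39.6   0.6  -1.6]
 [ 27.2   0.9   1.9]
 [ 14.9   1.3   4.3]
 [  2.6   0.9   4.1]
 [ -9.    1.7  -2.9]
 [-19.2   7.   -3.2]
 [-31.1   3.6  -5.1]
 [-44.    0.7  -5.9]]
[[-40.2   0.8  -6.9]
 [-36.    0.5  -7.3]
 [-32.9   7.3  -7.3]
 [-29.5   4.2  -8.4]
 [-25.6   6.4  -9.5]
 [-21.8   6.2  -9.4]
 [-17.3   3.1  -9.9]
 [-12.8   0.9  -9.2]
 [ -8.9   1.1  -8.6]
 [ -5.1   0.2  -8.7]]
-11.0 [[-0.0027, -0.0004, 0, 0, 0, 0, 1], [-0.0054, -0.0009, 0, 0, 0, 0, 1]]
-15.0 [[-0.0027, -0.0006, 0, 0, 0, 0, 1], [-0.0053, -0.0012, 0, 0, 0, 0, 1]]
-19.0 [[-0.0026, -0.0008, 0, 0, 0, 0, 1], [-0.0052, -0.0016, 0, 0, 0, 0, 1]]
-23.0 [[-0.0026, -0.0009, 0, 0, 0, 0, 1], [-0.0051, -0.002, 0, 0, 0, 0, 1]]
-27.0 [[-0.0025, -0.0011, 0, 0, 0, 0, 1], [-0.0049, -0.0023, 0, 0, 0, 0, 1]]
-31.0 [[-0.0024, -0.0013, 0, 0, 0, 0, 1], [-0.0048, -0.0026, 0, 0, 0, 0, 1]]
-35.0 [[-0.0023, -0.0014, 0, 0, 0, 0, 1], [-0.0046, -0.003, 0, 0, 0, 0, 1]]
-39.0 [[-0.0022, -0.0016, 0, 0, 0, 0, 1], [-0.0043, -0.0033, 0, 0, 0, 0, 1]]
-43.0 [[-0.0021, -0.0018, 0, 0, 0, 0, 1], [-0.0041, -0.0036, 0, 0, 0, 0, 1]]
```

jog_arm(
  motion=[
    [[-0.0027,-0.0012,0,0,0,0,1],[-0.0066,-0.0027,0,0,0,0,1]],
  ],
)

```text
clock: 13.2
position: [0.6421, 0.1166, 0.0682]
ee_rot: [2.22, 2.223, 0.002]
force: [-0.6, 0.4, -8.8]
width: 0.184
gripper_force: 30.0
```

jog_arm(
  motion=[
    [[-0.0027,-0.0006,0,0,0,0,1],[-0.0053,-0.0012,0,0,0,0,1]],
  ],
)

```text
clock: 13.37
position: [0.6408, 0.1098, 0.0681]
ee_rot: [2.222, 2.22, 0.0]
force: [-4.9, 1.7, -5.6]
width: 0.187
gripper_force: 30.0
```

jog_arm(
  motion=[
    [[-0.0026,-0.0008,0,0,0,0,1],[-0.0052,-0.0016,0,0,0,0,1]],
  ],
)

```text
clock: 13.53
position: [0.6397, 0.1061, 0.0681]
ee_rot: [-2.221, -2.222, -0.003]
force: [-1.4, 5.7, -8.3]
width: 0.181
gripper_force: 30.0
```

jog_arm(
  motion=[
    [[-0.0026,-0.0009,0,0,0,0,1],[-0.0051,-0.002,0,0,0,0,1]],
  ],
)

```text
clock: 13.7
position: [0.6383, 0.102, 0.0682]
ee_rot: [2.22, 2.223, 0.006]
force: [-0.0, 3.5, -7.1]
width: 0.182
gripper_force: 30.0
```

jog_arm(
  motion=[
    [[-0.0025,-0.0011,0,0,0,0,1],[-0.0049,-0.0023,0,0,0,0,1]],
  ],
)

```text
clock: 13.87
position: [0.6362, 0.0968, 0.0682]
ee_rot: [2.22, 2.222, 0.006]
force: [0.9, 6.5, -9.3]
width: 0.181
gripper_force: 30.0
```

jog_arm(
  motion=[
    [[-0.0024,-0.0013,0,0,0,0,1],[-0.0048,-0.0026,0,0,0,0,1]],
  ],
)

```text
clock: 14.03
position: [0.6338, 0.092, 0.0682]
ee_rot: [2.22, 2.222, 0.006]
force: [2.1, 6.6, -9.3]
width: 0.18
gripper_force: 30.0
```

jog_arm(
  motion=[
    [[-0.0023,-0.0014,0,0,0,0,1],[-0.0046,-0.003,0,0,0,0,1]],
  ],
)

```text
clock: 14.2
position: [0.6305, 0.0864, 0.0681]
ee_rot: [2.22, 2.221, 0.004]
force: [0.0, 3.2, -7.5]
width: 0.185
gripper_force: 30.0
```

jog_arm(
  motion=[
    [[-0.0022,-0.0016,0,0,0,0,1],[-0.0043,-0.0033,0,0,0,0,1]],
  ],
)

```text
clock: 14.37
position: [0.6264, 0.0808, 0.0681]
ee_rot: [2.221, 2.22, 0.001]
force: [-0.6, 1.3, -4.3]
width: 0.178
gripper_force: 30.0
```

jog_arm(
  motion=[
    [[0.004,0.003,0,0,0,0,1],[0.008,0.0055,0,0,0,0,1],[0.012,0.008,0,0,0,0,1],[0.016,0.01,0,0,0,0,1],[0.017,0.0105,0,0,0,0,1],[0.017,0.0105,0,0,0,0,1],[0.017,0.0105,0,0,0,0,1]],
  ],
)

```text
clock: 14.95
position: [0.6368, 0.0984, 0.068]
ee_rot: [2.221, 2.221, 0.001]
force: [-2.6, -1.7, 1.8]
width: 0.185
gripper_force: 30.0
```

jog_arm(
  motion=[
    [[-0.002,-0.001,0,0,0,0,1],[-0.003,-0.001,0,0,0,0,1],[-0.003,-0.001,0,0,0,0,1],[-0.003,-0.001,0,0,0,0,1],[-0.003,-0.001,0,0,0,0,1]],
  ],
)

```text
clock: 15.37
position: [0.6362, 0.0968, 0.068]
ee_rot: [2.221, 2.222, 0.003]
force: [0.7, 6.5, -0.4]
width: 0.182
gripper_force: 30.0
```

jog_arm(
  motion=[
    [[0,0,0,0,0,0,0],[0,0,0,0,0,0,0],[0,0,0,0,0,0,0],[0,0,0,0,0,0,0],[0,0,0,0,0,0,0],[0,0,-0.03,0,0,0,0],[0,0,-0.07,0,0,0,-0.5],[0,0,-0.11,0,0,0,-1],[0,0,-0.13,0,0,0,-1],[0,0,-0.13,0,0,0,-1]],
  ],
)

```text
clock: 16.2
position: [0.6385, 0.0959, 0.2038]
ee_rot: [2.218, 2.217, 0.012]
force: [0.8, -0.5, 1.2]
width: 0.737
gripper_force: 0.0
```

jog_arm(
  motion=[
    [[-0.04,-0.015,0,0,0,0,-1],[-0.08,-0.03,0,0,0,0,-1],[-0.12,-0.045,0,0,0,0,-1],[-0.16,-0.06,0,0,0,0,-1],[-0.2,-0.08,0,0,0,0,-1],[-0.22,-0.1,0,0,0,0,-1],[-0.22,-0.11,0,0,0,0,-1],[-0.22,-0.11,0,0,0,0,-1],[-0.22,-0.11,0,0,0,0,-1]],
  ],
)

```text
clock: 16.95
position: [0.5252, -0.1242, 0.1976]
ee_rot: [-2.222, -2.221, -0.001]
force: [0.8, 0.9, -0.1]
width: 0.998
gripper_force: 0.0
```

```bash
python3 - <<'E'
from h import *
s=observe(); P=camera_params("wrist"); w=get_image("wrist"); save(w,"w5.png"); sd=get_image("side"); save(sd,"s5.png")
print(s["clock"],s["position"].round(4),s["joints"].round(2))
for q in("tag","red_face"):
  for c in("wrist","side"):
    print(q,c,[(np.round(d["pixel"]),round(d["p"],2),int(d["mask"].sum()),at(c,d["pixel"],.025)[:2].round(3)) for d in silhouettes(q,c)][:4])
print("tcp@.02",proj("wrist",[s["position"][0],s["position"][1],.02]))
I=sd.astype(int); b=(I[:,:,2]>I[:,:,0]+40); b[:,:230]=0;b[:130]=0;b[230:]=0
n,l,st,ce=cv2.connectedComponentsWithStats(b.astype(np.uint8))
for k in range(1,n):
    if st[k][4]>8: print("blue side",st[k],ce[k].round(1),at("side",ce[k],.0975)[:2])
m=cv2.resize(w[:,:,::-1][0:330,100:460],(436,400),interpolation=cv2.INTER_CUBIC); a=cv2.resize(sd[:,:,::-1][210:310,260:350],(360,400),interpolation=cv2.INTER_CUBIC)
cv2.imwrite("pics/m5.png",np.hstack([m,a]))
E
```

```text
16.95 [ 0.5252 -0.1242  0.1976] [ 0.12  0.29  0.02  1.77 -0.01  1.08  0.14]
tag wrist [(array([352., 183.]), 0.83, 853, array([ 0.613, -0.118])), (array([273., 227.]), 0.61, 1572, array([ 0.521, -0.172]))]
tag side [(array([295., 259.]), 0.85, 328, array([ 0.512, -0.186])), (array([321., 234.]), 0.76, 200, array([ 0.603, -0.129])), (array([312., 300.]), 0.69, 181, array([ 0.517, -0.306]))]
red_face wrist [(array([275., 231.]), 0.87, 1588, array([ 0.522, -0.178])), (array([356., 182.]), 0.72, 905, array([ 0.618, -0.118]))]
red_face side [(array([298., 258.]), 0.83, 337, array([ 0.52 , -0.183])), (array([324., 234.]), 0.67, 150, array([ 0.612, -0.129]))]
tcp@.02 [277.00687487 186.33901869]
blue side [278 185   4   3  12] [279.5 186. ] [0.52610901 0.00708151]
```

View pics/m5.png

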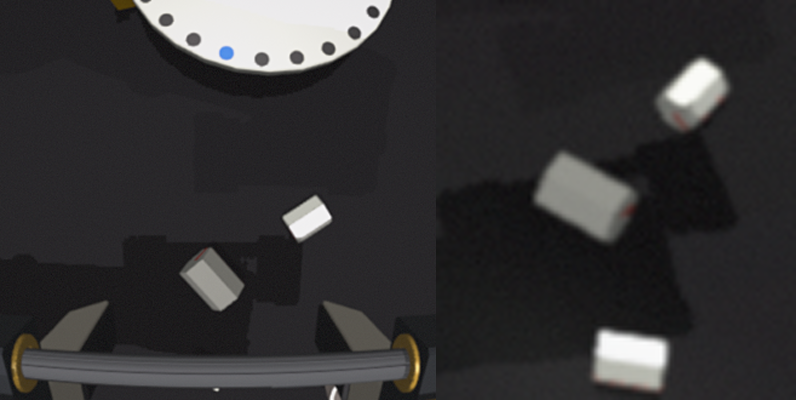

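```bash
python3 - <<'E'
from h import *
a=cv2.imread("pics/w5.png")[195:267,240:312]; b=cv2.imread("pics/s5.png")[243:279,278:314]
cv2.imwrite("pics/m6.png",np.hstack([cv2.resize(a,(576,576),interpolation=cv2.INTER_CUBIC),cv2.resize(b,(220,576)[:1]+(220,),interpolation=cv2.INTER_CUBIC) if 0 else np.vstack([cv2.resize(b,(220,220),interpolation=cv2.INTER_CUBIC),np.zeros((356,220,3),np.uint8)])]))
E
```

```text
(no output)
```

View pics/m6.png

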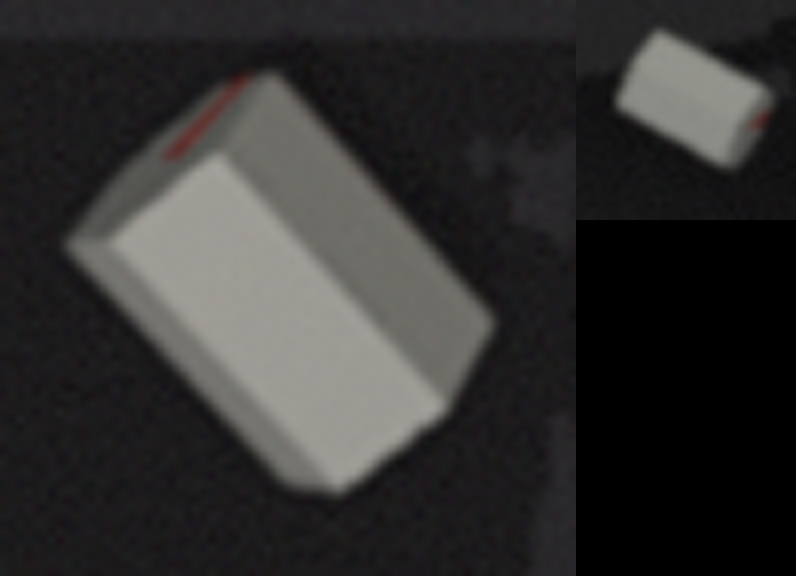

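```bash
python3 - <<'E'
from h import *
c=[at("wrist",(240+u/8,195+v/8),.036)[:2] for u,v in[(113,243),(220,155),(447,408),(340,492)]]
c=np.array(c);print(c.round(4),c.mean(0)); 
for a,b in((1,2),(0,3),(0,1),(3,2)): d=c[b]-c[a];print(np.hypot(*d),np.degrees(np.arctan2(d[1],d[0])))
E
```

```text
[[ 0.4987 -0.167 ]
 [ 0.5143 -0.1536]
 [ 0.5476 -0.1928]
 [ 0.5318 -0.2064]] [ 0.52311056 -0.17993438]
0.05141572779138257 -49.64597439584826
0.051553382986686526 -49.96764701014116
0.020578165928830928 40.49184644942065
0.020868370238391026 40.86564916154715
```

The enlarged crop shows the top face corners of the large block, giving 51.5×20.7 mm (expected 52×20.8), centre (0.523,-0.180) and axis yaw -50°. The red face is on the +x+y side, low. I'll roll it 2×60° with end grips, tilting from -30° to +30°.

```bash
cat > plan.py <<'E'
# plan.py psi0 th0 psi1 th1  Bx By Bz  c back : TCP so that block centre B is c behind TCP, retreated by back along tool z
import sys
from h import *
a=list(map(float,sys.argv[1:]))
R0=np.array([[0,1,0],[1,0,0],[0,0,-1.]])
def O(p,t): return R.from_euler('z',p,degrees=True).as_matrix()@R0@R.from_euler('y',t,degrees=True).as_matrix()
A,B=O(*a[:2]),O(*a[2:4]); s=observe(); M=R.from_rotvec(s["ee_rot"]).as_matrix()
print("orient err deg",np.degrees(R.from_matrix(A.T@M).magnitude()).round(1),s["position"].round(4),"joints",s["joints"].round(2))
T=np.array(a[4:7])+B[:,2]*(a[7]-a[8]); print("target",T.round(4),"shift",(A.T@(T-s["position"])).round(4),"turn",R.from_matrix(A.T@B).as_rotvec().round(4))
E
python3 plan.py 0 0 -50 -30 .523 -.18 .018 .036 .09; python3 plan.py -50 -30 -50 -30 .523 -.18 .018 .036 0|tail -1
```

```text
orient err deg 0.1 [ 0.526  -0.1235  0.1974] joints [ 0.12  0.29  0.02  1.77 -0.01  1.08  0.14]
target [ 0.5437 -0.1626  0.0648] shift [-0.0392  0.0177  0.1326] turn [ 0.2283 -0.4896  0.8521]
target [ 0.5092 -0.1916 -0.0132] shift [0.0562 0.0414 0.2107] turn [0. 0. 0.]
```

jog_arm(
  motion=[
    [[-0.01,0.005,0,0.06,-0.12,0.21,-1],[-0.02,0.01,0.02,0.11,-0.24,0.42,-1],[-0.03,0.015,0.04,0.17,-0.36,0.63,-1],[-0.039,0.018,0.06,0.228,-0.49,0.852,-1],[-0.039,0.018,0.08,0.228,-0.49,0.852,-1],[-0.039,0.018,0.1,0.228,-0.49,0.852,-1],[-0.039,0.018,0.12,0.228,-0.49,0.852,-1],[-0.039,0.018,0.133,0.228,-0.49,0.852,-1],[-0.039,0.018,0.133,0.228,-0.49,0.852,-1],[-0.039,0.018,0.133,0.228,-0.49,0.852,-1]],
  ],
)

```text
clock: 18.08
position: [0.5436, -0.1623, 0.0628]
ee_rot: [2.698, 0.989, -0.727]
force: [-0.8, -1.1, 0.3]
width: 1.003
gripper_force: 0.0
```

```bash
python3 plan.py -50 -30 -50 -30 .523 -.18 .018 .036 0; python3 -c "
from h import *
c=get_image('wrist'); save(c,'w7.png'); s=get_image('side'); save(s,'s7.png')
cv2.imwrite('pics/m7.png',np.hstack([cv2.resize(c[100:400,90:470][:,:,::-1],(500,395)),cv2.resize(s[170:310,220:325][:,:,::-1],(296,395))]))"
```

```text
orient err deg 0.3 [ 0.5436 -0.1623  0.0628] joints [-0.21  0.74  0.3   1.56  0.16  1.26 -0.9 ]
target [ 0.5092 -0.1916 -0.0132] shift [-0.0011  0.0003  0.0883] turn [0. 0. 0.]
```

View pics/m7.png

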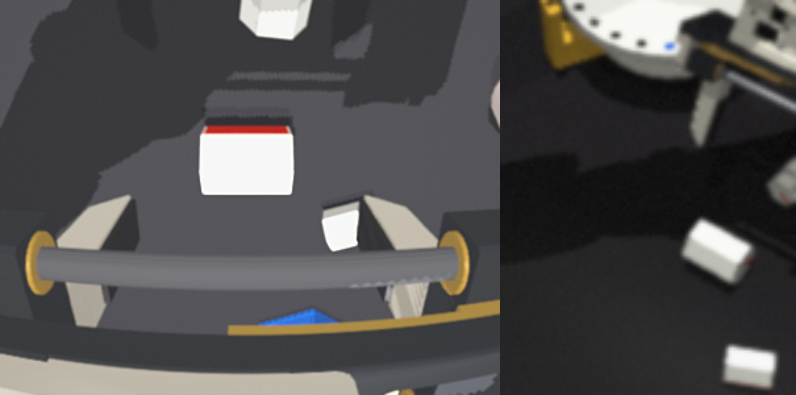

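jog_arm(
  motion=[
    [[0,0,0.03,0,0,0,-1],[0,0,0.06,0,0,0,-1],[0,0,0.075,0,0,0,-1],[-0.001,0,0.084,0,0,0,-1],[-0.001,0,0.088,0,0,0,-1],[-0.001,0,0.088,0,0,0,-1]],
  ],
  force=20,
)

```text
clock: 18.68
position: [0.5093, -0.1929, -0.01]
ee_rot: [2.702, 0.983, -0.721]
force: [-0.1, 0.8, 0.8]
width: 1.0
gripper_force: 0.0
```

jog_arm(
  motion=[
    [[0,0,0,0,0,0,0.2],[0,0,0,0,0,0,0.2],[0,0,0,0,0,0,0.4],[0,0,0,0,0,0,0.4],[0,0,0,0,0,0,0.4],[0,0,0,0,0,0,0.4],[0,0,0,0,0,0,0.4],[0,0,0,0,0,0,0.4]],
  ],
)

```text
clock: 19.35
position: [0.5091, -0.1921, -0.011]
ee_rot: [2.701, 0.983, -0.724]
force: [-0.6, 0.3, 1.0]
width: 0.564
gripper_force: 20.0
```

```bash
python3 plan.py -50 -30 -50 30 .523 -.18 .07 .034 0;python3 plan.py -50 -30 -50 -30 .523 -.18 .07 .034 0|tail -1
```

```text
orient err deg 0.0 [ 0.5091 -0.1921 -0.011 ] joints [-0.17  0.79  0.29  1.69  0.17  1.07 -0.91]
target [ 0.536  -0.1691  0.0406] shift [ 0.0049 -0.0003 -0.0624] turn [-0.      1.0472  0.    ]
target [ 0.51   -0.1909  0.0406] shift [-0.0245 -0.0003 -0.0454] turn [0. 0. 0.]
```

jog_arm(
  motion=[
    [[-0.015,0,-0.03,0,0,0,0.4],[-0.025,0,-0.045,0,0.05,0,0.4],[-0.02,0,-0.048,0,0.17,0,0.4],[-0.018,0,-0.051,0,0.29,0,0.4],[-0.014,0,-0.054,0,0.41,0,0.4],[-0.01,0,-0.057,0,0.53,0,0.4],[-0.006,0,-0.059,0,0.65,0,0.4],[-0.002,0,-0.061,0,0.77,0,0.4],[0.001,0,-0.062,0,0.89,0,0.4],[0.005,0,-0.062,0,1.01,0,0.4]],
  ],
)

```text
clock: 20.18
position: [0.5343, -0.1703, 0.0401]
ee_rot: [-2.771, -1.011, -0.561]
force: [0.1, -0.2, -2.7]
width: 0.562
gripper_force: 20.0
```

jog_arm(
  motion=[
    [[0,0,0,0,0.037,0,0.4],[0,0,0,0,0.037,0,0.4],[0,0,0,0,0.037,0,0.4]],
  ],
)

```text
clock: 20.43
position: [0.5336, -0.1701, 0.0388]
ee_rot: [-2.75, -1.0, -0.602]
force: [-0.3, 0.4, -0.8]
width: 0.567
gripper_force: 20.0
```

```bash
python3 plan.py -50 30 -50 30 .523 -.18 .019 .034 0;python3 -c "
from h import *
s=observe();print(s['width'],s['gripper_force'],s['force'].round(1))"
```

```text
orient err deg 5.2 [ 0.5336 -0.1701  0.0388] joints [ 0.74  0.5  -0.31  2.07 -0.56  0.49  0.08]
target [ 0.536  -0.1691 -0.0104] shift [-0.0224  0.0008  0.044 ] turn [0. 0. 0.]
0.5667354410102031 19.999617040157318 [-0.3  0.4 -0.8]
```

```bash
cat >> plan.py <<'E'
D=M.T@B; print("from measured: shift",(M.T@(T-s["position"])).round(4),"turn",R.from_matrix(D).as_rotvec().round(3))
E
python3 plan.py -50 30 -50 30 .523 -.18 .019 .034 0
```

```text
orient err deg 5.2 [ 0.5336 -0.1701  0.0388] joints [ 0.74  0.5  -0.31  2.07 -0.56  0.49  0.08]
target [ 0.536  -0.1691 -0.0104] shift [-0.0224  0.0008  0.044 ] turn [0. 0. 0.]
from measured: shift [-0.0184  0.0011  0.0458] turn [-0.006  0.09  -0.002]
```

jog_arm(
  motion=[
    [[0,0,0,0,0.09,0,0.4],[-0.005,0.001,0.012,0,0.09,0,0.4],[-0.009,0.001,0.024,0,0.09,0,0.4],[-0.013,0.001,0.034,0,0.09,0,0.4],[-0.016,0.001,0.041,0,0.09,0,0.4],[-0.018,0.001,0.045,0,0.09,0,0.4],[-0.018,0.001,0.045,0,0.09,0,0.4],[-0.018,0.001,0.045,0,0.09,0,0.4]],
  ],
)

```text
clock: 21.1
position: [0.5375, -0.1673, -0.0089]
ee_rot: [-2.694, -0.986, -0.72]
force: [-0.4, 0.0, -2.1]
width: 0.568
gripper_force: 20.0
```

```bash
python3 plan.py -50 30 -50 30 .523 -.18 .019 .034 0
```

```text
orient err deg 0.4 [ 0.5375 -0.1673 -0.0089] joints [ 0.91  0.64 -0.47  2.1  -0.68  0.35  0.31]
target [ 0.536  -0.1691 -0.0104] shift [-0.0027  0.0004  0.0002] turn [0. 0. 0.]
from measured: shift [-0.0027  0.0004  0.0002] turn [-0.007 -0.001  0.002]
```

jog_arm(
  motion=[
    [[-0.001,0,0.0017,0,0,0,0.4],[-0.001,0,0.002,0,0,0,0.4],[-0.001,0,0.002,0,0,0,0.2],[-0.001,0,0.002,0,0,0,0],[-0.001,0,0.002,0,0,0,-0.6],[-0.001,0,0.002,0,0,0,-1],[-0.001,0,0.002,0,0,0,-1],[-0.001,0,0.002,0,0,0,-1],[-0.001,0,0.002,0,0,0,-1],[-0.001,0,0.002,0,0,0,-1]],
  ],
)

```text
clock: 21.93
position: [0.537, -0.1679, -0.0114]
ee_rot: [-2.695, -0.984, -0.721]
force: [-1.0, -0.0, -0.3]
width: 0.948
gripper_force: 0.0
```

jog_arm(
  motion=[
    [[0,0,-0.01,0,0,0,-1],[0,0,-0.03,0,0,0,-1],[0,0,-0.06,0,0,0,-1],[0,0,-0.09,0,0,0,-1],[0,0,-0.11,0,0,0,-1],[0,0,-0.11,0,0,0,-1]],
  ],
)

```text
clock: 22.43
position: [0.4953, -0.2072, 0.0874]
ee_rot: [-2.701, -0.984, -0.724]
force: [0.7, -0.1, -0.5]
width: 1.005
gripper_force: 0.0
```

```bash
python3 plan.py -50 30 -50 -30 .524 -.179 .018 .034 .09; python3 -c "
from h import *
print([(np.round(d['pixel']),round(d['p'],2)) for d in (get_image('side'),silhouettes('tag','side'))[1]])"
```

```text
orient err deg 0.0 [ 0.4953 -0.2072  0.0874] joints [ 0.98  0.44 -0.4   2.07 -0.61  0.62  0.26]
target [ 0.5454 -0.161   0.0665] shift [ 0.0485 -0.0031  0.0522] turn [ 0.     -1.0472  0.    ]
from measured: shift [ 0.0485 -0.0031  0.0522] turn [ 0.000e+00 -1.047e+00  1.000e-03]
[(array([310., 302.]), 0.77), (array([290., 254.]), 0.55)]
```

jog_arm(
  motion=[
    [[0.006,0,0,0,-0.12,0,-1],[0.012,0,0.002,0,-0.24,0,-1],[0.018,0,0.006,0,-0.36,0,-1],[0.024,-0.001,0.012,0,-0.48,0,-1],[0.03,-0.001,0.02,0,-0.6,0,-1],[0.036,-0.002,0.03,0,-0.72,0,-1],[0.042,-0.003,0.04,0,-0.84,0,-1],[0.048,-0.003,0.05,0,-0.96,0,-1],[0.0485,-0.003,0.052,0,-1.047,0,-1],[0.0485,-0.003,0.052,0,-1.047,0,-1]],
  ],
)

```text
clock: 23.37
position: [0.5465, -0.1539, 0.0618]
ee_rot: [2.695, 0.997, -0.732]
force: [0.4, -0.8, -1.7]
width: 1.0
gripper_force: 0.0
```

jog_arm(
  motion=[
    [[0,0,0,0,-0.09,0,-1],[0,0,0,0,-0.09,0,-1],[0,0,0,0,-0.09,0,-1]],
  ],
)

```text
clock: 23.62
position: [0.5449, -0.1555, 0.0603]
ee_rot: [2.642, 0.977, -0.842]
force: [0.2, -0.5, 0.3]
width: 1.001
gripper_force: 0.0
```

```bash
python3 plan.py -50 -30 -50 -30 .524 -.179 .018 .034 0; python3 - <<'E'
from h import *
im=get_image("wrist"); save(im,"w8.png")
for q in("tag","red_face"): print(q,[(np.round(d["pixel"]),round(d["p"],2),int(d["mask"].sum()),at("wrist",d["pixel"],.03)[:2].round(3)) for d in silhouettes(q,"wrist")][:3])
h=cv2.cvtColor(im,cv2.COLOR_RGB2HSV); I=im.astype(int)
r=(I[:,:,0]>I[:,:,1]+70)&(I[:,:,1]<90); r[330:]=0
print("red",r.sum(), [] if not r.any() else (np.argwhere(r).min(0),np.argwhere(r).max(0)))
# white mask
m=(I.min(2)>150).astype(np.uint8);n,l,st,ce=cv2.connectedComponentsWithStats(m)
for k in range(1,n):
    if st[k][4]>300: print(st[k],ce[k].round(),at("wrist",ce[k],.036)[:2].round(3))
print(proj("wrist",[.524,-.179,.036]))
E
```

```text
orient err deg 5.2 [ 0.5449 -0.1555  0.0603] joints [-0.16  0.79  0.15  1.49  0.26  1.37 -1.  ]
target [ 0.511  -0.1899 -0.0114] shift [-0.0058  0.0046  0.0862] turn [0. 0. 0.]
from measured: shift [0.002  0.0048 0.0863] turn [-0.003  0.091  0.011]
tag [(array([284., 218.]), 0.89, 3517, array([ 0.534, -0.174])), (array([350., 266.]), 0.86, 624, array([ 0.518, -0.271])), (array([309.,  98.]), 0.71, 4132, array([ 0.621, -0.115]))]
red_face [(array([308.,  97.]), 0.95, 4099, array([ 0.62 , -0.116])), (array([286., 220.]), 0.79, 3547, array([ 0.532, -0.177])), (array([353., 268.]), 0.64, 671, array([ 0.516, -0.278]))]
red 1403 (array([ 64, 248]), array([227, 338]))
[   0    0   42  151 3827] [15. 60.] [0.551 0.037]
[ 280   56   67   86 4167] [311.  98.] [ 0.623 -0.114]
[ 469  153   91  155 7742] [515. 219.] [ 0.671 -0.328]
[ 249  194   72   54 2262] [284. 223.] [ 0.535 -0.173]
[ 338  247   84   42 1846] [377. 269.] [ 0.536 -0.29 ]
[ 134  249   55   40 1087] [160. 271.] [ 0.395 -0.133]
[   0  251   62   57 1052] [ 26. 274.] [0.224 0.008]
[141 315  28  33 664] [155. 330.] [ 0.189 -0.206]
[384 314  32  28 624] [400. 327.] [ 0.448 -0.48 ]
[   47   366   320    54 12410] [199. 399.] [-0.872 -0.835]
[536 383  24  37 447] [552. 407.] [0.872 2.032]
[280.82613117 232.11719779]
```

```bash
python3 - <<'E'
from h import *
I=cv2.imread("pics/w8.png")[:,:,::-1].astype(int)
r=((I[:,:,0]>I[:,:,1]+60)).astype(np.uint8); r[330:]=0
n,l,st,ce=cv2.connectedComponentsWithStats(r)
for k in range(1,n):
    if st[k][4]>30: print("red",st[k],ce[k].round(), cv2.boxPoints(cv2.minAreaRect(np.argwhere(l==k)[:,::-1].astype(np.int32))).round().tolist())
m=(I.min(2)>150).astype(np.uint8);n,l,st,ce=cv2.connectedComponentsWithStats(m)
k=l[223,284]; pts=np.argwhere(l==k)[:,::-1].astype(np.int32)
hull=cv2.convexHull(pts)
for e in (3,5): 
    q=cv2.approxPolyDP(hull,e,True)[:,0]; print(q.tolist(),[at("wrist",p,.036)[:2].round(4).tolist() for p in q])
E
```

```text
red [317  64  23   6  79] [328.  66.] [[317.0, 66.0], [339.0, 63.0], [339.0, 67.0], [317.0, 70.0]]
red [ 253  205   64   24 1514] [285. 216.] [[253.0, 205.0], [316.0, 205.0], [316.0, 228.0], [253.0, 228.0]]
[[537, 417], [0, 419], [0, 41], [15, 5], [28, 0], [559, 0], [559, 382]] [[0.9162, 1.6719], [1.9559, -0.1543], [0.5584, 0.0502], [0.5839, 0.0452], [0.5899, 0.0378], [0.7645, -0.1583], [1.6409, 16.1146]]
[[537, 417], [0, 419], [0, 41], [15, 5], [559, 0], [559, 382]] [[0.9162, 1.6719], [1.9559, -0.1543], [0.5584, 0.0502], [0.5839, 0.0452], [0.7645, -0.1583], [1.6409, 16.1146]]
```

```bash
python3 - <<'E'
from h import *
p=at("wrist",(285,216.5),.027); print(p, p[:2]-.0156*np.array([.643,.766]))
a,b=[at("wrist",q,.027)[:2] for q in((253,216.5),(316.5,216.5))]; d=b-a;print(np.hypot(*d),np.degrees(np.arctan2(d[1],d[0])))
E
python3 plan.py -50 -30 -50 -30 .525 -.181 .018 .034 0
```

```text
[ 0.53210756 -0.17628324  0.027     ] [ 0.52207676 -0.18823284]
0.04866060538385654 -49.622398840847374
orient err deg 5.0 [ 0.5445 -0.1592  0.0638] joints [-0.15  0.78  0.16  1.49  0.26  1.37 -1.  ]
target [ 0.512  -0.1919 -0.0114] shift [-0.0022  0.0042  0.0882] turn [0. 0. 0.]
from measured: shift [0.0055 0.0044 0.088 ] turn [-0.003  0.087  0.004]
```

jog_arm(
  motion=[
    [[0,0.003,0.01,0,0.087,0,-1],[0,0.003,0.02,0,0.087,0,-1],[0,0.003,0.02,0,0.087,0,-1],[0,0.003,0.02,0,0.087,0,-1]],
  ],
)

```text
clock: 24.1
position: [0.5374, -0.1681, 0.0475]
ee_rot: [2.702, 0.988, -0.73]
force: [0.2, 0.5, -0.7]
width: 0.998
gripper_force: 0.0
```

```bash
python3 plan.py -50 -30 -50 -30 .524 -.181 .018 .034 0; python3 - <<'E'
from h import *
P=camera_params("wrist"); im=get_image("wrist"); I=im.astype(int); save(im,"w9.png")
r=((I[:,:,0]>I[:,:,1]+60)).astype(np.uint8); r[330:]=0
n,l,st,ce=cv2.connectedComponentsWithStats(r); k=1+np.argmax(st[1:,4]); x,y,w,h,_=st[k]; print(st[k],ce[k])
p=at("wrist",ce[k],.027,P); print(p, p[:2]-.0156*np.array([.643,.766]))
a,b=[at("wrist",q,.027,P)[:2] for q in((x,y+h/2),(x+w,y+h/2))]; print(np.hypot(*(b-a)))
E
```

```text
orient err deg 0.3 [ 0.5374 -0.1681  0.0475] joints [-0.11  0.74  0.14  1.57  0.25  1.26 -0.98]
target [ 0.511  -0.1919 -0.0114] shift [-0.0012  0.0013  0.0688] turn [0. 0. 0.]
from measured: shift [-0.0011  0.0015  0.0688] turn [-0.004  0.002  0.004]
[ 243  207   70   26 1767] [277.05093379 219.84889643]
[ 0.53582057 -0.16834236  0.027     ] [ 0.52578977 -0.18029196]
0.048531102246192004
```

jog_arm(
  motion=[
    [[0,0.001,0.03,0,0,0,-1],[0,0.001,0.05,0,0,0,-1],[0,0.001,0.062,0,0,0,-1],[0,0.001,0.069,0,0,0,-0.6],[0,0.001,0.069,0,0,0,0],[0,0.001,0.069,0,0,0,0.4],[0,0.001,0.069,0,0,0,0.4],[0,0.001,0.069,0,0,0,0.4],[0,0.001,0.069,0,0,0,0.4],[0,0.001,0.069,0,0,0,0.4]],
  ],
)

```text
clock: 24.98
position: [0.513, -0.1897, -0.0125]
ee_rot: [2.701, 0.991, -0.728]
force: [1.0, 0.9, 2.5]
width: 0.563
gripper_force: 20.0
```

```bash
python3 plan.py -50 -30 -50 30 .525 -.18 .07 .034 0; python3 -c "
from h import *
s=observe();print(s['width'],s['gripper_force'],s['force'].round(1))"
```

```text
orient err deg 0.4 [ 0.513  -0.1897 -0.0125] joints [-0.08  0.79  0.14  1.66  0.27  1.11 -1.  ]
target [ 0.538  -0.1691  0.0406] shift [ 0.0016  0.0003 -0.0621] turn [-0.      1.0472  0.    ]
from measured: shift [ 0.0016  0.0001 -0.0622] turn [-0.005  1.048  0.004]
0.5632236515472084 19.99127570539713 [1.  0.9 2.5]
```

jog_arm(
  motion=[
    [[-0.015,0,-0.03,0,0,0,0.4],[-0.025,0,-0.045,0,0.05,0,0.4],[-0.02,0,-0.048,0,0.17,0,0.4],[-0.018,0,-0.051,0,0.29,0,0.4],[-0.014,0,-0.054,0,0.41,0,0.4],[-0.01,0,-0.057,0,0.53,0,0.4],[-0.006,0,-0.059,0,0.65,0,0.4],[-0.003,0,-0.061,0,0.77,0,0.4],[0.0,0,-0.062,0,0.89,0,0.4],[0.002,0,-0.062,0,1.01,0,0.4]],
  ],
)

```text
clock: 25.82
position: [0.5365, -0.1694, 0.0396]
ee_rot: [-2.764, -1.012, -0.56]
force: [-0.0, 1.0, -1.8]
width: 0.563
gripper_force: 20.0
```

jog_arm(
  motion=[
    [[0,0,0,0,0.1,0,0.4],[0,0,0,0,0.1,0,0.4],[0,0,0,0,0.1,0,0.4],[0,0,0,0,0.1,0,0.4]],
  ],
)

```text
clock: 26.15
position: [0.536, -0.1691, 0.0384]
ee_rot: [-2.706, -0.988, -0.683]
force: [-0.3, 0.5, -1.2]
width: 0.565
gripper_force: 20.0
```

```bash
python3 plan.py -50 30 -50 30 .525 -.18 .018 .034 0
```

```text
orient err deg 1.6 [ 0.536  -0.1691  0.0384] joints [ 0.95  0.56 -0.54  2.06 -0.46  0.45  0.03]
target [ 0.538  -0.1691 -0.0114] shift [-0.0236  0.0013  0.0439] turn [0. 0. 0.]
from measured: shift [-0.0225  0.0019  0.0445] turn [-0.013  0.025 -0.001]
```

jog_arm(
  motion=[
    [[-0.006,0.001,0.012,-0.01,0.025,0,0.4],[-0.012,0.001,0.024,-0.01,0.025,0,0.4],[-0.017,0.001,0.034,-0.01,0.025,0,0.4],[-0.02,0.001,0.04,-0.01,0.025,0,0.4],[-0.0215,0.001,0.043,-0.01,0.025,0,0.4],[-0.0225,0.001,0.0445,-0.01,0.025,0,0.4],[-0.0225,0.001,0.0445,-0.01,0.025,0,0.4],[-0.0225,0.001,0.0445,-0.01,0.025,0,0.4]],
  ],
)

```text
clock: 26.82
position: [0.5387, -0.1672, -0.0107]
ee_rot: [-2.698, -0.987, -0.724]
force: [0.2, 0.5, -0.0]
width: 0.562
gripper_force: 20.0
```

```bash
python3 plan.py -50 30 -50 30 .525 -.18 .018 .034 0
```

```text
orient err deg 0.2 [ 0.5387 -0.1672 -0.0107] joints [ 0.99  0.67 -0.59  2.1  -0.48  0.31  0.12]
target [ 0.538  -0.1691 -0.0114] shift [-0.0019  0.001  -0.0002] turn [0. 0. 0.]
from measured: shift [-0.0019  0.001  -0.0002] turn [-0.003 -0.001  0.003]
```

jog_arm(
  motion=[
    [[-0.0005,0,0.001,0,0,0,0.4],[-0.0005,0,0.001,0,0,0,0.2],[-0.0005,0,0.001,0,0,0,0],[-0.0005,0,0.001,0,0,0,-0.6],[-0.0005,0,0.001,0,0,0,-1],[-0.0005,0,0.001,0,0,0,-1],[-0.0005,0,0.001,0,0,0,-1],[-0.0005,0,0.001,0,0,0,-1],[-0.0005,0,0.001,0,0,0,-1]],
  ],
)

```text
clock: 27.57
position: [0.538, -0.1676, -0.0126]
ee_rot: [-2.698, -0.984, -0.723]
force: [-0.2, -0.4, -0.7]
width: 0.952
gripper_force: 0.0
```

jog_arm(
  motion=[
    [[0,0,-0.01,0,0,0,-1],[0,0,-0.03,0,0,0,-1],[0,0,-0.06,0,0,0,-1],[0,0,-0.09,0,0,0,-1],[0,0,-0.1,0,0,0,-1],[0,0,-0.1,0,0,0,-1]],
  ],
)

```text
clock: 28.07
position: [0.5, -0.2025, 0.0763]
ee_rot: [-2.703, -0.984, -0.725]
force: [-0.0, -0.9, -1.0]
width: 1.0
gripper_force: 0.0
```

```bash
python3 plan.py -50 30 -50 0 .5255 -.179 .018 .034 .09
```

```text
orient err deg 0.1 [ 0.5    -0.2025  0.0763] joints [ 1.1   0.5  -0.58  2.07 -0.47  0.54  0.12]
target [ 0.5255 -0.179   0.074 ] shift [ 0.0289 -0.0016  0.0193] turn [ 0.     -0.5236  0.    ]
from measured: shift [ 0.0289 -0.0016  0.0193] turn [ 0.002 -0.524  0.   ]
```

jog_arm(
  motion=[
    [[0.005,0,0,0,-0.1,0,-1],[0.012,0,0.004,0,-0.22,0,-1],[0.02,0,0.01,0,-0.34,0,-1],[0.029,-0.0016,0.019,0,-0.46,0,-1],[0.029,-0.0016,0.019,0,-0.524,0,-1],[0.029,-0.0016,0.019,0,-0.524,0,-1],[0.029,-0.0016,0.019,0,-0.524,0,-1]],
  ],
)

```text
clock: 28.65
position: [0.5309, -0.1663, 0.0719]
ee_rot: [-2.942, -1.101, 0.003]
force: [1.5, 2.8, 1.7]
width: 0.998
gripper_force: 0.0
```

```bash
python3 - <<'E'
from h import *
P=camera_params("wrist"); im=get_image("wrist"); I=im.astype(int); save(im,"w10.png")
r=((I[:,:,0]>I[:,:,1]+60)).astype(np.uint8); r[330:]=0
n,l,st,ce=cv2.connectedComponentsWithStats(r); k=1+np.argmax(st[1:,4]); x,y,w,h,_=st[k]; print(st[k],ce[k], at("wrist",ce[k],.036,P))
q=cv2.boxPoints(cv2.minAreaRect(np.argwhere(l==k)[:,::-1].astype(np.int32))); q=np.array([at("wrist",p,.036,P)[:2] for p in q]); print([(np.hypot(*(q[i]-q[i-1])).round(4),np.degrees(np.arctan2(*(q[i]-q[i-1])[::-1])).round(1)) for i in range(4)])
E
python3 plan.py -50 0 -50 0 .5255 -.179 .018 .034 0
```

```text
[ 253  230   65   23 1398] [284.6702432  241.25679542] [ 0.52403505 -0.17896342  0.036     ]
[(np.float64(0.0497), np.float64(130.9)), (np.float64(0.0182), np.float64(39.5)), (np.float64(0.0485), np.float64(-49.0)), (np.float64(0.0182), np.float64(-136.6))]
orient err deg 0.9 [ 0.5291 -0.1687  0.0713] joints [ 0.31  0.46 -0.12  1.87  0.07  0.82 -0.71]
target [ 0.5255 -0.179  -0.016 ] shift [-0.0094  0.0056  0.0873] turn [0. 0. 0.]
from measured: shift [-0.0095  0.0057  0.0873] turn [-0.002 -0.     0.016]
```

jog_arm(
  motion=[
    [[0,0,0.03,0,0,0,-1],[0,0,0.06,0,0,0,-1],[0,0,0.08,0,0,0,-1],[0,0,0.088,0,0,0,-0.6],[0,0,0.088,0,0,0,0],[0,0,0.088,0,0,0,0.4],[0,0,0.088,0,0,0,0.4],[0,0,0.088,0,0,0,0.4],[0,0,0.088,0,0,0,0.4],[0,0,0.088,0,0,0,0.4]],
  ],
)

```text
clock: 29.53
position: [0.526, -0.1766, -0.0149]
ee_rot: [-2.95, -1.077, -0.002]
force: [-0.7, -0.1, 4.7]
width: 0.564
gripper_force: 20.0
```

```bash
python3 plan.py -50 0 -50 0 .5245 -.179 .018 .034 0; python3 -c "
from h import *
s=observe();print(s['width'],s['gripper_force'],s['force'].round(1))
sd=get_image('side');save(sd,'s11.png')
w=.001;C=np.array([.5652,.1293])
y=[at('side',(237.3,171.1),.08)[:2],np.array([.4326,.1125]),np.array([.4297,.1139])]
print([np.degrees(np.arctan2(*(p-C)[::-1])).round(1) for p in y],[np.hypot(*(p-C)).round(4) for p in y])"
```

```text
orient err deg 0.1 [ 0.526  -0.1766 -0.0149] joints [ 0.31  0.58 -0.11  1.94  0.1   0.63 -0.73]
target [ 0.5245 -0.179  -0.016 ] shift [-0.0027  0.0009  0.0011] turn [0. 0. 0.]
from measured: shift [-0.0027  0.0009  0.0011] turn [-0.    -0.002  0.002]
0.564486539550905 19.999826531857252 [-0.7 -0.1  4.7]
[np.float64(-173.0), np.float64(-172.8), np.float64(-173.5)] [np.float64(0.1368), np.float64(0.1337), np.float64(0.1364)]
```

```bash
python3 plan.py -50 0 -82.4 0 .4889 .1205 .13 0 0
```

```text
orient err deg 0.1 [ 0.526  -0.1766 -0.0149] joints [ 0.31  0.58 -0.11  1.94  0.1   0.63 -0.73]
target [0.4889 0.1205 0.13  ] shift [ 0.1626 -0.2515 -0.1449] turn [0.     0.     0.5655]
from measured: shift [ 0.1633 -0.2512 -0.1445] turn [-0.001 -0.001  0.568]
```

jog_arm(
  motion=[
    [[0,0,-0.03,0,0,0,0.4],[0,0,-0.06,0,0,0,0.4],[0,0,-0.095,0,0,0,0.4],[0,0,-0.13,0,0,0,0.4],[0,0,-0.145,0,0,0,0.4],[0,0,-0.145,0,0,0,0.4]],
  ],
)

```text
clock: 30.08
position: [0.5278, -0.1771, 0.1335]
ee_rot: [2.949, 1.077, 0.009]
force: [0.3, -0.5, -1.6]
width: 0.563
gripper_force: 20.0
```

```bash
python3 plan.py -50 0 -82.4 0 .4889 .1205 .13 0 0
```

```text
orient err deg 0.4 [ 0.5278 -0.1771  0.1335] joints [ 0.32  0.38 -0.13  1.81  0.06  0.95 -0.7 ]
target [0.4889 0.1205 0.13  ] shift [ 0.1615 -0.253   0.0035] turn [0.     0.     0.5655]
from measured: shift [ 0.162  -0.2527  0.0032] turn [ 0.002 -0.005  0.568]
```

jog_arm(
  motion=[
    [[0.014,-0.022,0,0,0,0.06,0.4],[0.032,-0.05,0,0,0,0.13,0.4],[0.052,-0.081,0,0,0,0.2,0.4],[0.072,-0.113,0,0,0,0.27,0.4],[0.092,-0.144,0,0,0,0.34,0.4],[0.112,-0.175,0,0,0,0.41,0.4],[0.13,-0.204,0,0,0,0.48,0.4],[0.146,-0.229,0,0,0,0.54,0.4],[0.158,-0.247,0,0,0,0.566,0.4],[0.162,-0.253,0.002,0,0,0.566,0.4]],
  ],
)

```text
clock: 30.92
position: [0.4847, 0.1256, 0.1271]
ee_rot: [-3.131, -0.216, 0.003]
force: [-0.1, -0.0, -1.8]
width: 0.565
gripper_force: 20.0
```

jog_arm(
  motion=[
    [[0,0,0.005,0,0,0,0.4],[0,0,0.01,0,0,0,0.4],[0,0,0.015,0,0,0,0.4],[0,0,0.02,0,0,0,0.4],[0,0,0.02,0,0,0,0.4],[0,0,0.02,0,0,0,0.4]],
  ],
)

```text
clock: 31.42
position: [0.4859, 0.1202, 0.1072]
ee_rot: [-3.133, -0.208, 0.003]
force: [-0.1, 0.3, -1.4]
width: 0.566
gripper_force: 20.0
```

```bash
python3 plan.py -82.4 0 -82.4 0 .4889 .1205 .061 0 0; python3 - <<'E'
from h import *
P=camera_params("wrist"); w=get_image("wrist"); s=get_image("side"); save(w,"w12.png"); save(s,"s12.png")
for c in("wrist","side"):
    I=(w if c=="wrist" else s).astype(int)
    y=((I[:,:,0]>110)&(I[:,:,1]>70)&(I[:,:,2]<70)).astype(np.uint8); n,l,st,ce=cv2.connectedComponentsWithStats(y)
    print(c,[(st[k].tolist(),at(c,ce[k],.08)[:2].round(3).tolist()) for k in range(1,n) if st[k][4]>25])
print("mark wrist",proj("wrist",[.4879,.119,.076],P),"crank", proj("wrist",[.5652+.078*np.cos(np.radians(-24.6)),.1293+.078*np.sin(np.radians(-24.6)),.1165],P))
cv2.imwrite("pics/m12.png",np.hstack([cv2.resize(w[40:360,60:500][:,:,::-1],(500,364)),cv2.resize(s[90:220,200:300][:,:,::-1],(280,364),interpolation=cv2.INTER_CUBIC)]))
E
```

```text
orient err deg 0.1 [0.4859 0.1202 0.1072] joints [-0.25  0.33 -0.12  1.96  0.05  0.85 -1.84]
target [0.4889 0.1205 0.061 ] shift [0.003  0.0001 0.0462] turn [0. 0. 0.]
from measured: shift [0.0031 0.0002 0.0462] turn [-0.002  0.002  0.   ]
wrist []
side [([200, 117, 11, 5, 39], [0.379, 0.38]), ([234, 167, 17, 26, 185], [0.433, 0.071])]
mark wrist [280.12543456 223.96520048] crank [352.82883039   7.97271801]
```

View pics/m12.png

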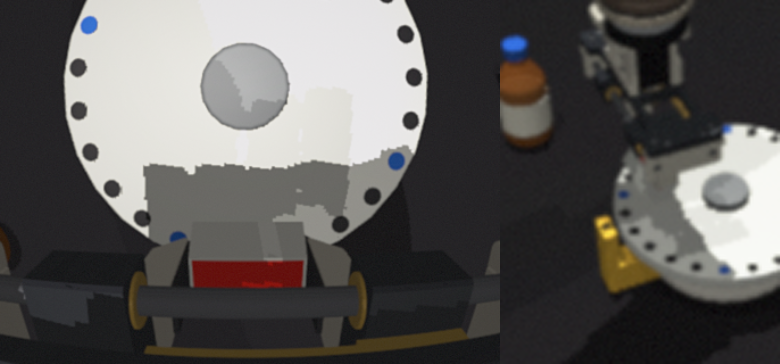

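Wrist view: the block is held with its red face up at crop (248,275), in line radially with the hub at (245,86). I'll lower it gently.

jog_arm(
  motion=[
    [[0.001,0,0.01,0,0,0,0.4],[0.002,0,0.02,0,0,0,0.4],[0.003,0,0.03,0,0,0,0.4],[0.003,0,0.036,0,0,0,0.4],[0.003,0,0.04,0,0,0,0.4],[0.003,0,0.042,0,0,0,0.4],[0.003,0,0.042,0,0,0,0.4],[0.003,0,0.042,0,0,0,0.4]],
  ],
)

```text
clock: 32.18
position: [0.4891, 0.1219, 0.0658]
ee_rot: [-3.133, -0.211, 0.001]
force: [0.1, -0.0, -1.1]
width: 0.565
gripper_force: 20.0
```

jog_arm(
  motion=[
    [[0,0,0.001,0,0,0,0.4],[0,0,0.002,0,0,0,0.4],[0,0,0.002,0,0,0,0.4]],
  ],
)

```text
clock: 32.43
position: [0.4891, 0.1218, 0.0638]
ee_rot: [-3.133, -0.211, 0.001]
force: [-0.1, 0.1, -2.1]
width: 0.562
gripper_force: 20.0
```

jog_arm(
  motion=[
    [[0,0,0.0005,0,0,0,0.4],[0,0,0.001,0,0,0,0.4],[0,0,0.001,0,0,0,0.4]],
  ],
)

```text
clock: 32.68
position: [0.489, 0.1218, 0.0627]
ee_rot: [-3.133, -0.211, 0.001]
force: [-0.6, -0.3, -1.3]
width: 0.565
gripper_force: 20.0
```

jog_arm(
  motion=[
    [[0,0,0.0005,0,0,0,0.4],[0,0,0.001,0,0,0,0.4],[0,0,0.001,0,0,0,0.4]],
  ],
)

```text
clock: 32.93
position: [0.489, 0.1218, 0.0616]
ee_rot: [-3.133, -0.211, 0.002]
force: [0.0, 1.4, -1.1]
width: 0.565
gripper_force: 20.0
```

jog_arm(
  motion=[
    [[0,0,0.0005,0,0,0,0.4],[0,0,0.001,0,0,0,0.4],[0,0,0.001,0,0,0,0.4]],
  ],
)

```text
clock: 33.18
position: [0.4891, 0.1218, 0.0611]
ee_rot: [-3.133, -0.211, 0.001]
force: [-1.3, 0.1, 5.0]
width: 0.566
gripper_force: 20.0
```

jog_arm(
  motion=[
    [[0,0,0.0004,0,0,0,0.4],[0,0,0.0005,0,0,0,0.4],[0,0,0.0005,0,0,0,0.4]],
  ],
)

```text
clock: 33.43
position: [0.4892, 0.1219, 0.0611]
ee_rot: [-3.133, -0.211, 0.0]
force: [-3.2, -0.2, 11.2]
width: 0.567
gripper_force: 20.0
```

jog_arm(
  motion=[
    [[0,0,-0.0005,0,0,0,0.4],[0,0,-0.0005,0,0,0,0],[0,0,-0.0005,0,0,0,-0.3],[0,0,-0.0005,0,0,0,-0.5],[0,0,-0.0005,0,0,0,-0.5],[0,0,-0.0005,0,0,0,-0.5],[0,0,-0.02,0,0,0,-0.5],[0,0,-0.05,0,0,0,-0.5],[0,0,-0.09,0,0,0,-0.5],[0,0,-0.13,0,0,0,-0.5]],
  ],
)

```text
clock: 34.27
position: [0.4882, 0.1213, 0.1911]
ee_rot: [-3.133, -0.211, 0.005]
force: [1.4, 0.9, -0.9]
width: 0.751
gripper_force: 0.0
```

jog_arm(
  motion=[
    [[0,0,-0.04,0,0,0,-0.5],[-0.03,0.03,-0.06,0,0,0,-0.5],[-0.06,0.06,-0.06,0,0,0,-0.5],[-0.08,0.09,-0.06,0,0,0,-0.5],[-0.08,0.12,-0.06,0,0,0,-0.5],[-0.08,0.13,-0.06,0,0,0,-0.5],[-0.08,0.13,-0.06,0,0,0,-0.5],[-0.08,0.13,-0.06,0,0,0,-0.5]],
  ],
)

```text
clock: 34.93
position: [0.4275, -0.0179, 0.25]
ee_rot: [-3.132, -0.209, 0.001]
force: [0.3, 0.2, -0.1]
width: 0.75
gripper_force: 0.0
```

```bash
python3 - <<'E'
from h import *
C=np.array([.5652,.1293]); s0=observe(); print(s0["clock"],s0["position"].round(3))
P=camera_params("wrist"); ims={}
for c in("wrist","side","scene"):
    im=get_image(c); ims[c]=im; save(im,c+"13.png"); I=im.astype(int)
    for nm,m,z in(("red",I[:,:,0]>I[:,:,1]+60,.112),("blue",(I[:,:,2]>I[:,:,0]+45),.1),("yel",(I[:,:,0]>110)&(I[:,:,1]>70)&(I[:,:,2]<70),.08)):
        n,l,st,ce=cv2.connectedComponentsWithStats(m.astype(np.uint8))
        for k in range(1,n):
            if st[k][4]>12:
                p=at(c,ce[k],z,P if c=="wrist" else None)[:2]; d=p-C
                if np.hypot(*d)<.15: print(c,nm,st[k][:5],p.round(4),"r",np.hypot(*d).round(4),"az",np.degrees(np.arctan2(d[1],d[0])).round(1))
w=ims["wrist"];s=ims["side"]
cv2.imwrite('pics/m13.png',np.hstack([cv2.resize(w[0:360,60:500][:,:,::-1],(480,393)),cv2.resize(s[90:320,180:365][:,:,::-1],(316,393),interpolation=cv2.INTER_CUBIC)]))
E
```

```text
34.9333 [ 0.428 -0.018  0.25 ]
wrist red [134 114  43  21 759] [0.486  0.1211] r 0.0796 az -174.1
wrist blue [192   0  13   5  45] [0.6265 0.0957] r 0.0699 az -28.7
wrist blue [90 30  8  9 58] [0.5903 0.2217] r 0.0958 az 74.8
wrist blue [244  84  11  11  90] [0.5317 0.0264] r 0.1082 az -108.0
wrist blue [128 137   9  11  74] [0.4634 0.1533] r 0.1046 az 166.7
wrist yel [168 154  23   8 107] [0.4473 0.1003] r 0.1215 az -166.2
wrist yel [155 164  25  13 262] [0.4313 0.1142] r 0.1348 az -173.6
side red [251 153  10  12  72] [0.4853 0.1162] r 0.0809 az -170.7
side blue [305 151   5  12  48] [0.6349 0.099 ] r 0.076 az -23.5
side yel [234 167   8   9  46] [0.4299 0.1123] r 0.1364 az -172.8
side yel [241 178   8   8  44] [0.4381 0.066 ] r 0.142 az -153.5
scene red [319 212  16   7  82] [0.4872 0.1221] r 0.0783 az -174.7
scene blue [300 245   6   4  22] [0.6264 0.0973] r 0.0691 az -27.6
scene yel [325 208   7   6  13] [0.4324 0.1104] r 0.1341 az -171.9
```

View pics/m13.png

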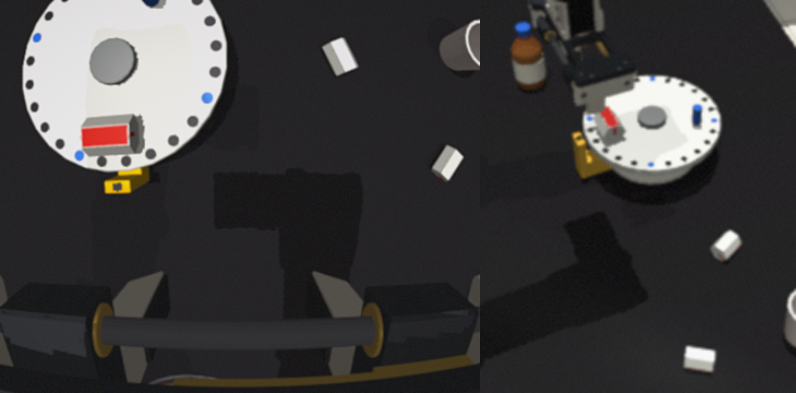

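The block lies red face up beside the post: r≈79 mm, azimuth -174° against about -173° for the post. The crank is still at about -24°. I'm handing it in.

```bash
python3 -c "
from cell import *
print(sign_off())"
```

```text
the job is handed in; nothing more can be done
None
```

The job is handed in at about 35 s of the 72 s. The wheel rests mid tight spot, with the crank at about -25° and the drag felt from about -15° to -34°. The marker block lies red face up on the deck about 79 mm from the axis, within about 1° of the post's line, and the bottle, cup and blue box were never approached.

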